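# Fit the inspection light and hold a sample tube over it

### The arm

A 7-joint arm with a two-finger parallel gripper is mounted at the origin on the work surface. World frame = base frame: x ahead of the robot, y to its left, z up, the work surface at z = 0. Lengths are in m, angles in rad, forces in N, time in s.
With the tool pointing down it reaches from about 0.425 to 0.925 m from the base axis. Payload 6.8 kg.
Tool frame: the origin (TCP) lies midway between the tips of the shut fingers; the grasp point (between the pads) lies 19 mm behind it; z points along the fingers, y is the direction in which the jaws open and shut (so a half turn about z gives the same grasp; the last joint's range is limited). The gripper opens to 85 mm and grips with 20 to 120 N. Pads are 22 mm wide; open, the fingers measure 114 mm over their backs; the gripper's body (76 mm by 85 mm) begins 54 mm behind the grasp point. The pads swing forward as they close: fully open they stand 13 mm farther back than shut.
Start: joints at [1.156, 0.477, 0.022, 1.555, -0.011, 1.109, -0.083], TCP at [0.204, -0.643, 0.195] pointing down, gripper open.
Joint ranges: [-2.96, 2.96], [-0.34, 2.1], [-1.41, 1.46], [0.24, 2.44], [-1.37, 4.51], [0.17, 1.92], [-2.96, 2.96]. Speed limits (rad/s): [2.39, 2.39, 3.14, 3.14, 3.14, 3.14, 3.14].

### API

Orientations are given as a unit quaternion [w, x, y, z].
In Python, from station import * gives the robot as it stands. The module is installed in compiled form; this text tells all that it offers.
- The arm moves only by the tool jog_arm, never from a script. Its arguments are lists of equal length, an entry for each row: "dp": the shift along the tool's x, y, z in units of 25 mm (1.0 is 25 mm), a list of three; "angular": the turn, a rotation vector about the tool's x, y, z in units of 5 degrees (1.0 is 5 degrees), a list of three; "claw": the finger opening in mm, from 0 to 85.4. A call has exactly 5 rows; each row is the pose to reach, as a shift and turn from the pose commanded when the call began, along the tool's axes at that moment; what a row does not reach only later rows make up. A row lasts 1/10 s, in which the tool goes at most 50 mm and 8.59 degrees, less where a joint would pass 70% of its speed; a pose out of reach is approached as far as the arm can. A call with a gripper value outside its range is refused whole. The fingers move at their own pace and stop on an object; "grip_force" is the grip in N (left out, the last holds). Time passes only in rows, so rows that repeat a pose let the fingers close, or fill a call up. It gives the time, the measured TCP pose, the force and the opening at its end, in the units of the state.
- get_obs(): the state, without advancing time (a new reading comes with each control period).
- read_camera(name): name is "scene" or "top" or "wrist"; returns a dict with "pixels" (400x640x3 uint8, blue, green, red), "camera_matrix" (3x3 intrinsics, pixels), "rvec" (rotation vector, rad) and "tvec" (3), from world to camera coordinates, as OpenCV has them. Camera axes: x right, y down, z forward; pixel columns grow to the right and rows downward; lengths in m; the calibration is good to about 2 mm. The wrist camera is an equidistant fisheye: a pixel r from the principal point sees the ray r / f radians off the axis. A picture is of the moment at which its call begins. There is no depth.
- hand_in(): hands the job in, once; it reports no verdict.
The state is a dict: "t": time; "q": joint angles; "joint_vel": joint speeds; "joint_torque": joint torques, N m; "eef_pos": TCP position; "tool_rot": TCP orientation; "contact_force": force on the tool from outside, world axes, zero at the start; "torque": the same for the moment, N m; "gripper_width": opening from 0.0 (shut) to 1.0 (fully open).
Only numpy, scipy, OpenCV 4.12 (cv2) and the standard library are available. Lean on these libraries where they do the work, as an engineer would, in place of code of your own. Each camera call takes 0.05 s, during which the arm holds its last target.

### The job

Set the white light block fully down on the cream base with both pegs through its holes and let go of it; then take the red-capped tube out of the rack and hold it in the air for inspection, its middle 12 cm above the centre of the light window, cap end up, leaning 30 degrees from upright along the length of the light block (to either end). Finish while still holding the tube there, still, touching nothing else with it. Leave the other tubes in the rack and the bottle and jar where they stand.

Things in the scene. Friction and masses are not known exactly. Their poses are not given: they have to be found in the camera images.
- base_seat (a point): Cream light base, fixed, 160 (x) x 110 (y) x 60 mm tall, black rubber top. Point: middle of its flat top, half-way between its two steel pegs; x along the long side through both pegs, z up. The pegs stand at x = -45 and +45 mm, 10 mm diameter, 28 mm tall above the top, the last 8 mm tapering to 4 mm.
- light_center (a point): White light block, loose, about 300 g: foot plate 120 (x) x 46 (y) x 14 mm with a 13.5 mm through hole at x = -45 and +45 mm; lamp body 60 (x) x 46 (y) mm on its middle, total height 45 mm. Point: its centre, 22.5 mm above the underside; x along the length, z up. Same turned half round, fits the base either way. Starts flat on the bench; can be gripped across the 46 mm width.
- light_window (a point): Centre of the pale-yellow light window (52 x 38 mm) on top of the light block, 45 mm above the block's underside; axes as the block's. With the block seated on the base this is 105 mm above the bench.
- rack_top (a point): Grey tube rack, a fixed block 56 (x) x 160 (y) x 60 mm tall. This point is the middle of its top face; y runs along the row of three 21 mm holes, which lie at y = -50, 0 and +50 mm and are 50 mm deep. Which tube stands in which hole varies.
- red_center (a point): Closed red sample tube: a clear tube with a red cap (top 22 mm) and a red band 66 to 78 mm above its foot; one straight cylinder, 18 mm diameter, 120 mm tall, about 30 g. This point is its centre, 60 mm above its foot; z points from foot to cap. It starts upright in a rack hole, foot 10 mm above the bench, with 70 mm standing out above the rack.
- blue_center (a point): Closed blue sample tube: a clear tube with a blue cap (top 22 mm) and a blue band 66 to 78 mm above its foot; one straight cylinder, 18 mm diameter, 120 mm tall, about 30 g. This point is its centre, 60 mm above its foot; z points from foot to cap. It starts upright in a rack hole, foot 10 mm above the bench, with 70 mm standing out above the rack. It stays in the rack.
- yellow_center (a point): Closed yellow sample tube: a clear tube with a yellow cap (top 22 mm) and a yellow band 66 to 78 mm above its foot; one straight cylinder, 18 mm diameter, 120 mm tall, about 30 g. This point is its centre, 60 mm above its foot; z points from foot to cap. It starts upright in a rack hole, foot 10 mm above the bench, with 70 mm standing out above the rack. It stays in the rack.
- bottle: Amber reagent bottle with black cap, 60 mm diameter, 140 mm tall, standing on the bench beyond the base; origin at the centre of its underside. To be left alone.
- jar: Whitish see-through jar with white lid, 60 mm diameter, 80 mm tall, standing on the bench beyond the base; origin at the centre of its underside. To be left alone.
Not all that is in view belongs to the job. Leave any green, orange or turquoise look-alike of the part that bears red_center alone.

How it is judged:
By the outcome, as a careful person would: the job done as asked, in the order asked, and still so for the second after the job is handed in, while the arm keeps its last pose, push and grip.
It also fails if it takes over 54 s, if anything falls off the work surface, if the arm or the gripper's body presses on something with over 40 N, if the wrist force passes 120 N, or if a joint passes its speed limit or range.

## Working session

There is one attempt and no reset: what is moved stays moved. The work goes in short steps, Python scripts to look and compute and a tool call to move; the robot and the scene stay as the last step left them, time stands still between calls to the robot, and variables do not carry over. Pictures are saved under pics/ and viewed, and the job is handed in when it is done.

Besides the shell and the picture viewer there is one more tool, called after "Emit:" as name(argument=value, ...) on one line, values as JSON. jog_arm: Moves the arm, as the interface text tells. Its arguments: {"type":"object","properties":{"dp":{"type":"array","items":{"type":"array","items":{"type":"number"}}},"angular":{"type":"array","items":{"type":"array","items":{"type":"number"}}},"claw":{"type":"array","items":{"type":"number"}},"grip_force":{"type":"number"}},"required":["dp","angular","claw"]}

```bash
mkdir -p pics
cat > h.py <<'E'
from station import *
import numpy as np, cv2
from scipy.spatial.transform import Rotation as R
E
python3 - <<'E'
from h import *
import pickle
s=get_obs();print(s)
d={}
for n in ["scene","top"]:
    c=read_camera(n);d[n]=c;cv2.imwrite(f"pics/{n}0.png",c["pixels"]);print(n,c["camera_matrix"],c["rvec"],c["tvec"])
    Rm=cv2.Rodrigues(np.array(c["rvec"]))[0];print(-Rm.T@np.array(c["tvec"]).ravel())
pickle.dump(d,open("c0.pkl","wb"))
E
```

```text
{'t': 0.0, 'q': array([ 1.15589507,  0.47780656,  0.02229882,  1.5564451 , -0.01152331,
        1.10928629, -0.08309831]), 'joint_vel': array([-9.44484124e-05,  1.43612130e-03,  1.89292951e-04, -2.25951085e-04,
       -6.64945015e-04,  2.62159978e-05, -4.07142597e-04]), 'joint_torque': array([ 2.85784099e-04, -5.96443713e+01,  1.60831511e+00, -2.81195247e+01,
        1.25041135e-02,  9.41281964e-03, -3.91506092e-05]), 'eef_pos': array([ 0.20367359, -0.64285303,  0.19372332]), 'tool_rot': array([-8.89938400e-04,  9.88253002e-01,  1.52824008e-01, -1.86059241e-04]), 'contact_force': array([-0.65782613, -0.76366429, -0.73376651]), 'torque': array([-0.01281589,  0.01477026, -0.01064701]), 'gripper_width': 0.9971385013300652}
scene [[508.73497784   0.         322.08803092]
 [  0.         508.73497784 195.11335372]
 [  0.           0.           1.        ]] [ 0.65359198  2.81071213 -0.81711757] [ 0.54118188 -0.25566497  1.44681543]
[0.94197916 0.64320999 1.07260126]
top [[364.38786927   0.         320.38171146]
 [  0.         364.38786927 197.21760823]
 [  0.           0.           1.        ]] [ 2.12207976 -2.09205128  0.23649362] [0.04457308 0.63118397 0.93006748]
[0.4127354  0.0559524  1.04495182]
```

View pics/scene0.png

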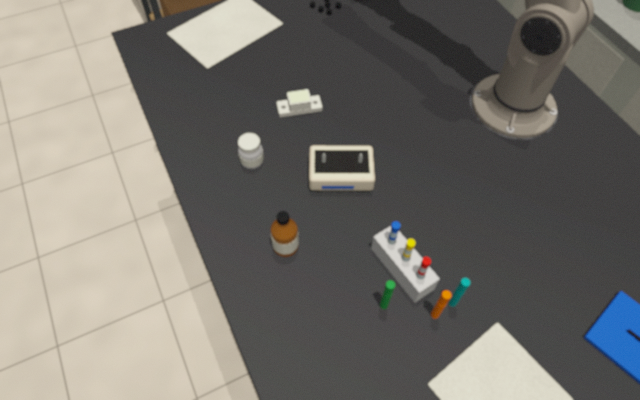

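View pics/top0.png

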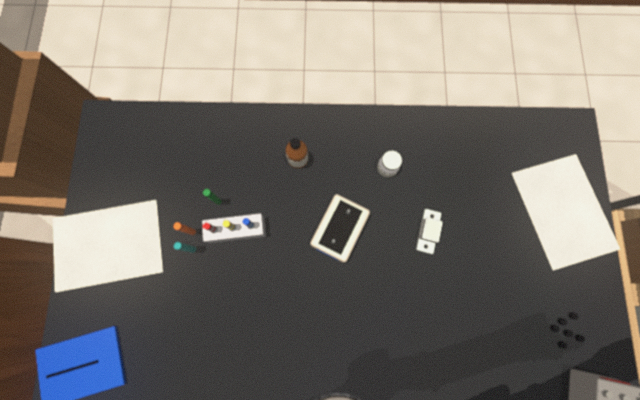

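Scene view: block ≈(300,103), base ≈(342,167), and red tube ≈(425,263) at the rack's end, with orange and turquoise decoys next to it. Next I'll zoom in to measure.

```bash
cat >> h.py <<'E'
def ray(c,u,v):
    Rm=cv2.Rodrigues(np.array(c["rvec"],float))[0];t=np.array(c["tvec"],float).ravel()
    K=np.array(c["camera_matrix"])
    d=np.array([(u-K[0,2])/K[0,0],(v-K[1,2])/K[1,1],1.])
    return -Rm.T@t, Rm.T@d
def plane(c,u,v,z):
    o,d=ray(c,u,v);return o+d*(z-o[2])/d[2]
def proj(c,P):
    p,_=cv2.projectPoints(np.array(P,float).reshape(-1,3),np.array(c["rvec"],float),np.array(c["tvec"],float),np.array(c["camera_matrix"]),None);return p[:,0]
def tri(c1,p1,c2,p2):
    o1,d1=ray(c1,*p1);o2,d2=ray(c2,*p2)
    A=np.stack([d1,-d2],1);s=np.linalg.lstsq(A,o2-o1,rcond=None)[0]
    a=o1+d1*s[0];b=o2+d2*s[1];return (a+b)/2,np.linalg.norm(a-b)
E
python3 - <<'E'
from h import *
import pickle
d=pickle.load(open("c0.pkl","rb"))
def crop(n,x,y,w,h,f):
    return cv2.resize(d[n]["pixels"][y:y+h,x:x+w],None,fx=f,fy=f,interpolation=cv2.INTER_CUBIC)
a=np.hstack([crop("top",300,185,80,80,5),crop("top",400,195,80,80,5)])
cv2.imwrite("pics/z1.png",a)
a=np.hstack([crop("scene",300,130,80,80,5),crop("scene",265,70,80,80,5)])
cv2.imwrite("pics/z2.png",a)
a=np.hstack([crop("top",160,170,120,120,3),crop("scene",360,205,120,120,3)])
cv2.imwrite("pics/z3.png",a)
E
```

```text
(no output)
```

View pics/z1.png

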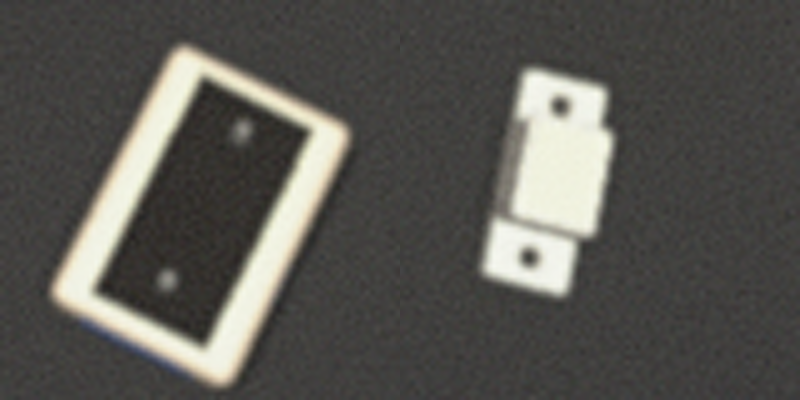

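View pics/z2.png

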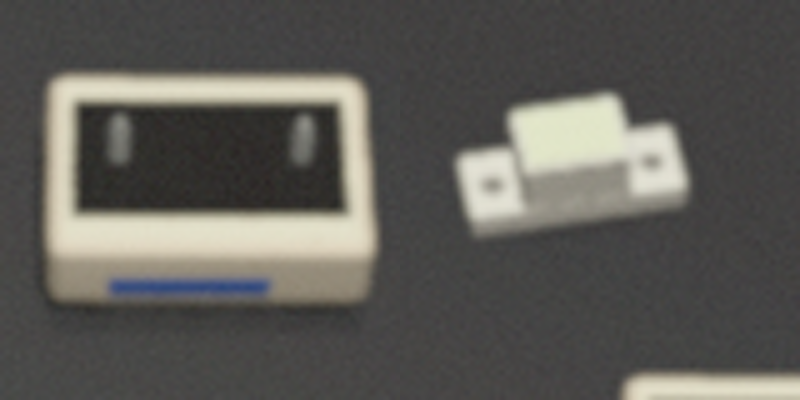

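View pics/z3.png

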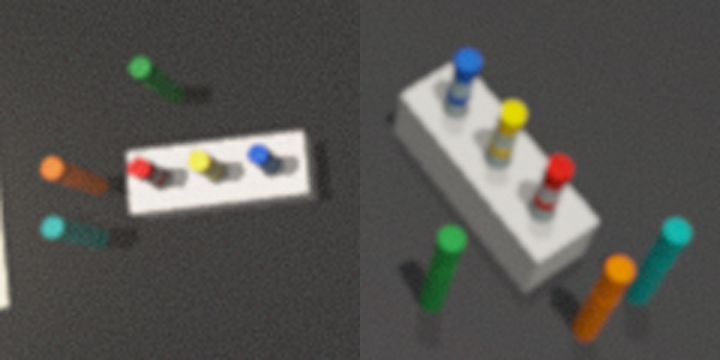

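The zooms show the block's holes, the base's rim and pegs, and the rack and caps clearly. I'll measure those points with masks.

Run:
```python
from h import *
import pickle
d=pickle.load(open("c0.pkl","rb"))
T,S=d["top"],d["scene"]
def blob(c,x,y,w,h,f,n=1):
    im=c["pixels"][y:y+h,x:x+w];hsv=cv2.cvtColor(im,cv2.COLOR_BGR2HSV)
    m=f(im.astype(int),hsv.astype(int)).astype(np.uint8)
    k,l,st,ce=cv2.connectedComponentsWithStats(m)
    i=np.argsort(-st[1:,4])[:n]+1
    return [(ce[j]+[x,y],st[j,4],(l==j).astype(np.uint8)) for j in i]
def rect(m,x,y):
    cs,_=cv2.findContours(m,cv2.RETR_EXTERNAL,cv2.CHAIN_APPROX_NONE)
    r=cv2.minAreaRect(max(cs,key=cv2.contourArea));return cv2.boxPoints(r)+[x,y]
# holes: dark pixel pts weighted
def dark(c,x,y,r=4):
    g=cv2.cvtColor(c["pixels"],cv2.COLOR_BGR2GRAY).astype(float)[y-r:y+r+1,x-r:x+r+1]
    w=np.clip(g.max()*0.75-g,0,None);yy,xx=np.mgrid[y-r:y+r+1,x-r:x+r+1];return np.array([(w*xx).sum(),(w*yy).sum()])/w.sum()
tops=[(432,216),(426,246)]; scs=[(317,102),(283,107)]
th=[dark(T,*p) for p in tops];sh=[dark(S,*p,3) for p in scs];print(th,sh)
for c,hh in ((T,th),(S,sh)):
    P=[plane(c,*p,.014) for p in hh];v=P[0]-P[1];print("block",P,(P[0]+P[1])/2,np.linalg.norm(v),np.degrees(np.arctan2(v[1],v[0])))
# base outline (cream) & inner
for n,c,(x,y,w,h) in (("T",T,(300,185,80,85)),("S",S,(300,135,85,70))):
    b=blob(c,x,y,w,h,lambda im,hs:im.max(2)>(150 if n=="T" else 170))[0]
    q=rect(b[2],x,y);P=np.array([plane(c,*p,.06) for p in q]);print(n,"base outer",P.mean(0),[np.linalg.norm(P[i]-P[i-1]) for i in range(4)],[np.degrees(np.arctan2(*(P[i]-P[i-1])[[1,0]])) for i in range(4)])
def bright(c,x,y,r=4):
    g=cv2.cvtColor(c["pixels"],cv2.COLOR_BGR2GRAY).astype(float)[y-r:y+r+1,x-r:x+r+1]
    w=np.clip(g-g.min()-25,0,None);yy,xx=np.mgrid[y-r:y+r+1,x-r:x+r+1];return np.array([(w*xx).sum(),(w*yy).sum()])/w.sum()
# pegs centroid: roughly mid height .074
tp=[bright(T,348,211),bright(T,333,241)];sp=[bright(S,360,158,6),bright(S,324,158,6)]
print(tp,sp)
for z in (.074,):
  for c,hh in ((T,tp),(S,sp)):
    P=[plane(c,*p,z) for p in hh];v=P[0]-P[1];print("pegs",P,(P[0]+P[1])/2,np.linalg.norm(v),np.degrees(np.arctan2(v[1],v[0])))
for a,b in zip(tp,sp): print(tri(T,a,S,b))
for a,b in zip(tp,sp[::-1]): print(tri(T,a,S,b))
# caps
cols={"red":lambda im,h:((h[...,0]<5)|(h[...,0]>172))&(h[...,1]>150)&(h[...,2]>70),
"blue":lambda im,h:(h[...,0]>105)&(h[...,0]<125)&(h[...,1]>140)&(h[...,2]>80),
"yellow":lambda im,h:(h[...,0]>22)&(h[...,0]<34)&(h[...,1]>140)&(h[...,2]>100),
"orange":lambda im,h:(h[...,0]>5)&(h[...,0]<20)&(h[...,1]>150)&(h[...,2]>150),
"teal":lambda im,h:(h[...,0]>80)&(h[...,0]<100)&(h[...,1]>120)&(h[...,2]>110),
"green":lambda im,h:(h[...,0]>50)&(h[...,0]<75)&(h[...,1]>120)&(h[...,2]>100)}
for k,f in cols.items():
    a=blob(T,160,170,120,120,f)[0];b=blob(S,360,205,120,120,f)[0]
    print(k,a[:2],b[:2],tri(T,a[0],S,b[0]))
```

```text
[array([431.58543517, 215.77619893]), array([425.37753721, 246.04600812])] [array([316.6474359 , 100.90384615]), array([283.168, 106.6  ])]
block [array([ 0.59301853, -0.26657613,  0.014     ]), array([ 0.50623462, -0.24447078,  0.014     ])] [ 0.54962657 -0.25552346  0.014     ] 0.0895549732847842 -14.290332912798947
block [array([ 0.50044285, -0.24390481,  0.014     ]), array([ 0.59361163, -0.26498639,  0.014     ])] [ 0.54702724 -0.2544456   0.014     ] 0.09552410598827267 167.25020962479613
T base outer [ 5.49957551e-01 -4.48477696e-04  6.00000000e-02] [np.float64(0.1074040154264746), np.float64(0.15929673432840402), np.float64(0.11082861738709873), np.float64(0.15767648461894046)] [np.float64(64.4105495374174), np.float64(-25.55236968199134), np.float64(-116.44504961074443), np.float64(153.20799662805277)]
S base outer [0.55329568 0.00567856 0.06      ] [np.float64(0.10971092771147282), np.float64(0.16170732606657587), np.float64(0.11020519006649966), np.float64(0.15423787788554555)] [np.float64(-115.69725687050746), np.float64(154.24127293190637), np.float64(60.416149296945065)
[... 1293 characters left out ...]
y([410.57142857, 243.42857143]), np.int32(84)) (array([0.54527519, 0.29246598, 0.12096276]), np.float64(0.0018205845525552447))
orange (array([177.10638298, 225.91489362]), np.int32(47)) (array([446.24096386, 294.4939759 ]), np.int32(83)) (array([0.53909667, 0.41965522, 0.11634095]), np.float64(0.000520119448309812))
teal (array([177.44186047, 245.27906977]), np.int32(43)) (array([465.35897436, 281.71794872]), np.int32(78)) (array([0.48951934, 0.41387577, 0.11709292]), np.float64(0.0011957432734346985))
green (array([206.31578947, 192.18421053]), np.int32(38)) (array([390.08108108, 284.59459459]), np.int32(74)) (array([0.62895322, 0.35222381, 0.11624599]), np.float64(0.00036448991417058343))
```

```bash
cat >> h.py <<'E'
def cur():
    s=get_obs();q=s["tool_rot"];return np.array(s["eef_pos"]),R.from_quat([q[1],q[2],q[3],q[0]]),s
def downR(yawx):  # tool z down, tool x at yaw deg
    a=np.radians(yawx);x=np.array([np.cos(a),np.sin(a),0]);z=np.array([0,0,-1.]);return R.from_matrix(np.stack([x,np.cross(z,x),z],1))
def go(p,Rt):
    p0,R0,s=cur();dp=R0.inv().apply(np.array(p)-p0)/.025;a=np.degrees((R0.inv()*Rt).as_rotvec())/5
    print("t",round(s["t"],2),"q",np.round(s["q"],2),"w",round(s["gripper_width"],3),"F",np.round(s["contact_force"],1));print("pos",np.round(p0,4),"dp",np.round(dp,3),"ang",np.round(a,3),"mm",np.linalg.norm(dp)*25,"deg",np.linalg.norm(a)*5)
E
python3 -c "
from h import *
go([.549,-.255,.19],downR(-13.7))"
```

```text
t 0.1 q [ 1.16  0.48  0.02  1.56 -0.01  1.11 -0.08] w 0.998 F [-0.7  0.4 -0.4]
pos [ 0.2037 -0.6429  0.1938] dp [ 17.855 -10.62    0.168] ang [-0.018  0.007  6.256] mm 519.3896970373886 deg 31.27766094598782
```

Emit:
jog_arm(dp=[[17.85,-10.62,0.17],[17.85,-10.62,0.17],[17.85,-10.62,0.17],[17.85,-10.62,0.17],[17.85,-10.62,0.17]], angular=[[0,0,6.25],[0,0,6.25],[0,0,6.25],[0,0,6.25],[0,0,6.25]], claw=[85,85,85,85,85])

```text
t: 0.6
eef_pos: [0.3704, -0.4555, 0.1923]
tool_rot: [-0.0, 0.993, -0.121, -0.0]
contact_force: [0.3, -1.8, 0.8]
gripper_width: 0.996
```

```bash
python3 -c "
from h import *
go([.549,-.255,.19],downR(-13.7))"
```

```text
t 0.6 q [ 0.74  0.34  0.06  1.78 -0.02  1.03 -1.01] w 0.996 F [ 0.3 -1.8  0.8]
pos [ 0.3704 -0.4555  0.1923] dp [ 5.018 -9.497  0.093] ang [-0.002  0.006 -0.029] mm 268.53127657299507 deg 0.14772688877856777
```

Emit:
jog_arm(dp=[[5.0,-9.5,0.1],[5.0,-9.5,0.1],[5.0,-9.5,0.1],[5.0,-9.5,0.1],[5.0,-9.5,0.1]], angular=[[0,0,0],[0,0,0],[0,0,0],[0,0,0],[0,0,0]], claw=[85,85,85,85,85])

```text
t: 1.1
eef_pos: [0.5358, -0.2682, 0.1901]
tool_rot: [0.0, 0.993, -0.119, -0.0]
contact_force: [1.0, -0.7, 0.3]
gripper_width: 0.994
```

```bash
python3 -c "
from h import *
go([.549,-.255,.19],downR(-13.7))"
```

```text
t 1.1 q [ 0.39  0.36 -0.04  1.75  0.02  1.04 -1.47] w 0.994 F [ 1.  -0.7  0.3]
pos [ 0.5358 -0.2682  0.1901] dp [ 0.388 -0.639  0.006] ang [0.001 0.004 0.005] mm 18.687384837276195 deg 0.03128548010472376
```

Emit:
jog_arm(dp=[[0,0,0],[0,0,0],[0,0,0],[0,0,0],[0,0,0]], angular=[[0,0,0],[0,0,0],[0,0,0],[0,0,0],[0,0,0]], claw=[85,85,85,85,85])

```text
t: 1.6
eef_pos: [0.534, -0.2714, 0.1903]
tool_rot: [0.0, 0.993, -0.12, -0.0]
contact_force: [-0.3, 0.5, -0.1]
gripper_width: 0.991
```

Run:
```python
from h import *
import pickle
go([.549,-.255,.19],downR(-13.7))
c=read_camera("wrist");pickle.dump(c,open("w1.pkl","wb"));cv2.imwrite("pics/w1.png",c["pixels"]);print({k:c[k] for k in c if k!="pixels"})
```

```text
t 1.6 q [ 0.4   0.36 -0.04  1.75  0.02  1.04 -1.46] w 0.991 F [-0.3  0.5 -0.1]
pos [ 0.534  -0.2714  0.1903] dp [ 0.425 -0.78   0.013] ang [ 0.005  0.002 -0.024] mm 22.211165735709713 deg 0.12168423461278352
{'camera_matrix': array([[309.70691629,   0.        , 321.6287706 ],
       [  0.        , 309.70691629, 205.90627114],
       [  0.        ,   0.        ,   1.        ]]), 'rvec': array([-1.80508381,  2.30403691,  0.36171667]), 'tvec': array([-0.13593173,  0.51506323,  0.55352578])}
```

View pics/w1.png

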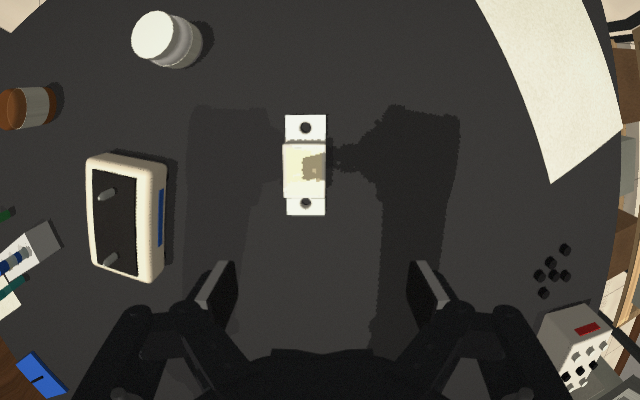

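Wrist view: block with holes at ≈(306,128) and (306,202), and pegs at ≈(107,195) and (110,260).

```bash
cat >> h.py <<'E'
def fray(c,u,v):
    K=np.array(c["camera_matrix"]);x=(u-K[0,2])/K[0,0];y=(v-K[1,2])/K[1,1];r=np.hypot(x,y)
    d=np.array([np.sin(r)*x/r,np.sin(r)*y/r,np.cos(r)])
    Rm=cv2.Rodrigues(np.array(c["rvec"],float))[0];return -Rm.T@np.array(c["tvec"],float).ravel(),Rm.T@d
def fplane(c,u,v,z):
    o,d=fray(c,u,v);return o+d*(z-o[2])/d[2]
E
python3 - <<'E'
from h import *
import pickle
c=pickle.load(open("w1.pkl","rb"))
g=cv2.cvtColor(c["pixels"],cv2.COLOR_BGR2GRAY).astype(float)
def dk(x,y,r=8):
    s=g[y-r:y+r+1,x-r:x+r+1];m=(s<120).astype(np.uint8);k,l,st,ce=cv2.connectedComponentsWithStats(m)
    j=l[r,r];print(st[j]);return ce[j]+[x-r,y-r]
h=[dk(306,128),dk(306,203)];print(h)
P=[fplane(c,*p,.014) for p in h];v=P[0]-P[1];print(P,(P[0]+P[1])/2,np.linalg.norm(v),np.degrees(np.arctan2(v[1],v[0])))
# white block silhouette of foot plate corners
z=cv2.resize(c["pixels"][95:235,260:350],None,fx=5,fy=4,interpolation=cv2.INTER_CUBIC);cv2.imwrite("pics/w1z.png",z)
E
```

```text
[ 2  2 11 11 93]
[ 3  3 10 10 74]
[array([305.09677419, 127.38709677]), array([305.41891892, 202.2027027 ])]
[array([ 0.59283343, -0.26670197,  0.014     ]), array([ 0.5064998 , -0.24474154,  0.014     ])] [ 0.54966662 -0.25572176  0.014     ] 0.08908285618919444 -14.27149833754433
```

View pics/w1z.png

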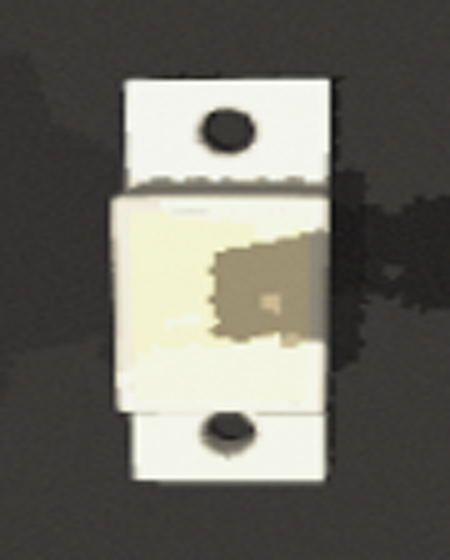

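```bash
python3 -c "
from h import *
go([.5496,-.2556,.12],downR(-14.2))
go([.5496,-.2556,.011],downR(-14.2))"
```

```text
t 1.65 q [ 0.4   0.36 -0.04  1.75  0.02  1.04 -1.46] w 0.994 F [0.5 0.3 0.5]
pos [ 0.5342 -0.2711  0.1904] dp [ 0.449 -0.751  2.816] ang [0.003 0.    0.082] mm 73.70734691805814 deg 0.4105768732701204
t 1.65 q [ 0.4   0.36 -0.04  1.75  0.02  1.04 -1.46] w 0.994 F [0.5 0.3 0.5]
pos [ 0.5342 -0.2711  0.1904] dp [ 0.449 -0.752  7.176] ang [0.003 0.    0.082] mm 180.71967395111014 deg 0.4105768732701204
```

Emit:
jog_arm(dp=[[0.45,-0.75,1.5],[0.45,-0.75,3.0],[0.45,-0.75,4.0],[0.45,-0.75,5.0],[0.45,-0.75,5.0]], angular=[[0,0,0.08],[0,0,0.08],[0,0,0.08],[0,0,0.08],[0,0,0.08]], claw=[85,85,85,85,85])

```text
t: 2.15
eef_pos: [0.5473, -0.2539, 0.062]
tool_rot: [-0.001, 0.992, -0.123, -0.003]
contact_force: [-0.4, -0.1, -0.4]
gripper_width: 0.996
```

Emit:
jog_arm(dp=[[0,0,0],[0,0,0],[0,0,0],[0,0,0],[0,0,0]], angular=[[0,0,0],[0,0,0],[0,0,0],[0,0,0],[0,0,0]], claw=[85,85,85,85,85])

```text
t: 2.65
eef_pos: [0.5507, -0.2546, 0.0661]
tool_rot: [0.0, 0.992, -0.123, 0.001]
contact_force: [0.2, 0.3, 0.4]
gripper_width: 0.996
```

```bash
python3 -c "
from h import *
go([.5496,-.2556,.011],downR(-14.2))
cv2.imwrite('pics/w2.png',read_camera('wrist')['pixels'])"
```

```text
t 2.65 q [ 0.37  0.51 -0.05  1.83  0.03  0.8  -1.52] w 0.996 F [0.2 0.3 0.4]
pos [ 0.5507 -0.2546  0.0661] dp [-0.038  0.05   2.203] ang [ 0.002 -0.015  0.024] mm 55.10567938958594 deg 0.14221960961682778
```

View pics/w2.png

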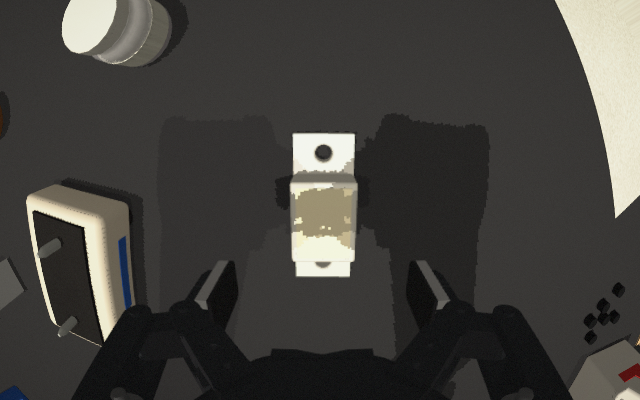

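Emit:
jog_arm(dp=[[-0.04,0.05,0.8],[-0.04,0.05,1.5],[-0.04,0.05,2.0],[-0.04,0.05,2.2],[-0.04,0.05,2.2]], angular=[[0,0,0],[0,0,0],[0,0,0],[0,0,0],[0,0,0]], claw=[85,85,75,65,60], grip_force=40)

```text
t: 3.2
eef_pos: [0.5487, -0.2551, 0.0098]
tool_rot: [-0.0, 0.992, -0.122, -0.001]
contact_force: [-0.4, -0.9, 0.6]
gripper_width: 0.701
```

Emit:
jog_arm(dp=[[0,0,0],[0,0,0],[0,0,0],[0,0,0],[0,0,0]], angular=[[0,0,0],[0,0,0],[0,0,0],[0,0,0],[0,0,0]], claw=[54,50,46,42,38])

```text
t: 3.7
eef_pos: [0.5492, -0.2555, 0.0106]
tool_rot: [0.0, 0.992, -0.123, 0.0]
contact_force: [-0.7, 0.7, 0.3]
gripper_width: 0.445
```

Emit:
jog_arm(dp=[[0,0,0],[0,0,0],[0,0,0],[0,0,0],[0,0,0]], angular=[[0,0,0],[0,0,0],[0,0,0],[0,0,0],[0,0,0]], claw=[30,30,30,30,30])

```text
t: 4.2
eef_pos: [0.5491, -0.2554, 0.0103]
tool_rot: [0.0, 0.992, -0.122, 0.0]
contact_force: [0.3, -0.7, 0.4]
gripper_width: 0.351
```

```bash
python3 -c "
from h import *
go([.5496,-.2556,.011],downR(-14.2))
cv2.imwrite('pics/w3.png',read_camera('wrist')['pixels'])"
```

```text
t 4.2 q [ 0.37  0.59 -0.05  1.86  0.04  0.7  -1.52] w 0.351 F [ 0.3 -0.7  0.4]
pos [ 0.5491 -0.2554  0.0103] dp [ 0.022  0.003 -0.027] ang [ 0.    -0.     0.026] mm 0.8667691759129842 deg 0.12926771480436988
```

View pics/w3.png

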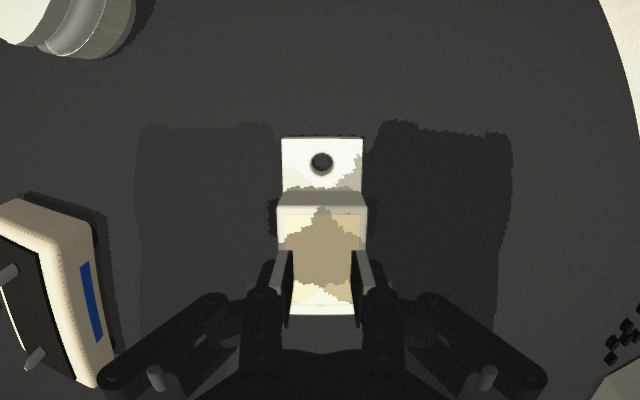

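```bash
python3 -c "
from h import *
cv2.imwrite('pics/w3z.png',cv2.resize(cv2.imread('pics/w3.png')[190:370,230:410],None,fx=4,fy=3.3,interpolation=cv2.INTER_CUBIC)[:,:])"
```

```text
(no output)
```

View pics/w3z.png

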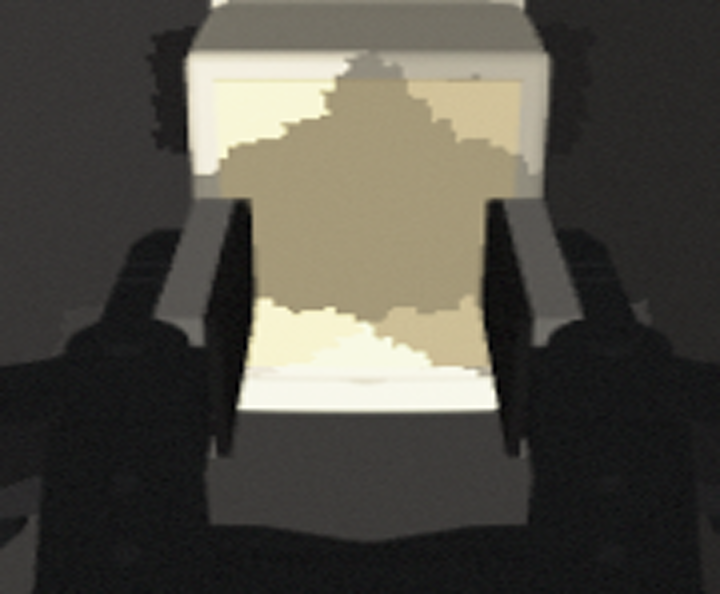

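```bash
python3 -c "
from h import *
c=read_camera('scene')['pixels'];t=read_camera('top')['pixels']
f=lambda i,x,y:cv2.resize(i[y:y+110,x:x+80],None,fx=5,fy=5,interpolation=cv2.INTER_CUBIC)
cv2.imwrite('pics/s3z.png',np.hstack([f(c,260,40),f(t,390,180)]))
w=read_camera('wrist')
Rm=cv2.Rodrigues(w['rvec'])[0];K=w['camera_matrix']
p0,R0,s=cur()
for y in (-.023,.023):
  for z in (0,-.035): 
    P=p0+R0.apply([0,y,z]);q=Rm@P+w['tvec'];th=np.arctan2(np.hypot(q[0],q[1]),q[2]);r=th*K[0,0]/np.hypot(q[0],q[1]);print(y,z,q[0]*r+K[0,2],q[1]*r+K[1,2])
"
```

```text
-0.023 0 285.0024540197591 234.77544244037495
-0.023 -0.035 277.8218380927497 260.8682548523678
0.023 0 358.1325480969234 234.74483212649147
0.023 -0.035 365.31607296582035 260.8326003174585
```

View pics/s3z.png

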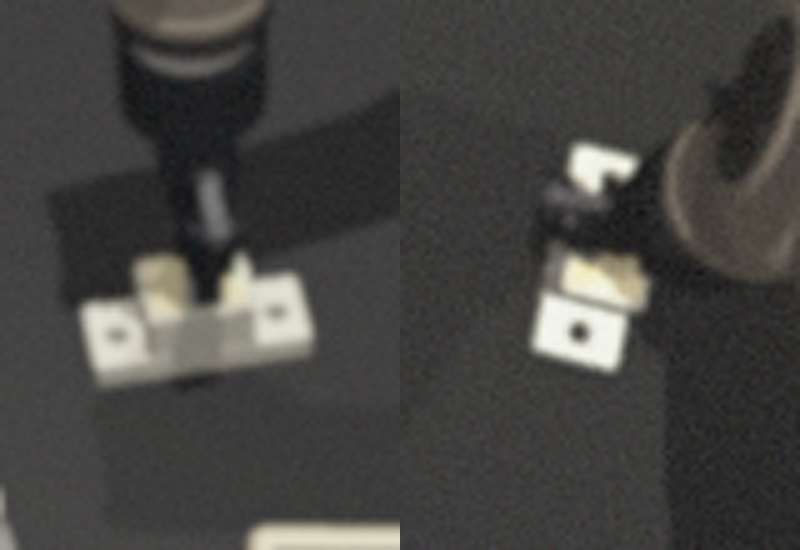

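Emit:
jog_arm(dp=[[0,0,0],[0,0,0],[0,0,0],[0,0,0],[0,0,0]], angular=[[0,0,0],[0,0,0],[0,0,0],[0,0,0],[0,0,0]], claw=[20,20,20,20,20])

```text
t: 4.9
eef_pos: [0.5491, -0.2554, 0.0104]
tool_rot: [0.0, 0.992, -0.123, 0.0]
contact_force: [0.0, -0.4, 0.5]
gripper_width: 0.234
```

```bash
python3 -c "
from h import *
cur()
cv2.imwrite('pics/w4.png',cv2.resize(read_camera('wrist')['pixels'][190:370,230:410],None,fx=4,fy=3.3,interpolation=cv2.INTER_CUBIC))"
```

```text
(no output)
```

View pics/w4.png

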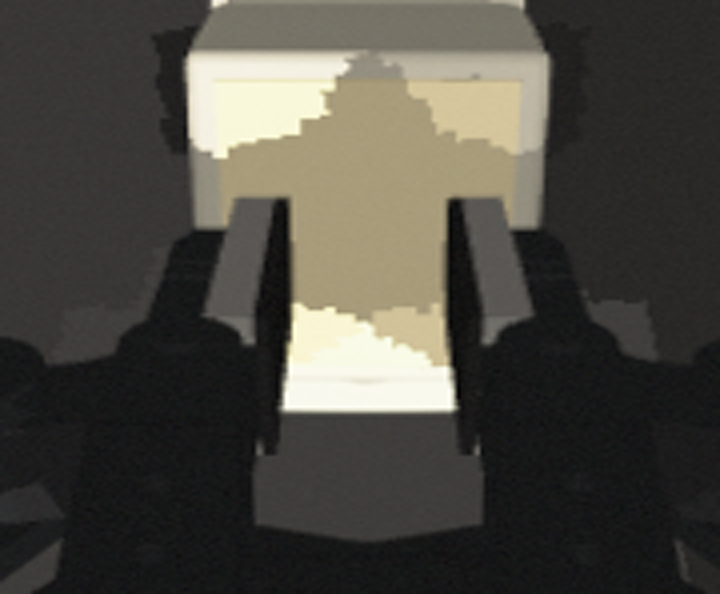

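The fingers closed to 20 mm without touching the block, and the wrist view shows the pads above its top. The tips must be higher than the reported TCP, so I'll probe downward gently to find the real tip height.

Emit:
jog_arm(dp=[[0,0,0.04],[0,0,0.08],[0,0,0.12],[0,0,0.16],[0,0,0.16]], angular=[[0,0,0],[0,0,0],[0,0,0],[0,0,0],[0,0,0]], claw=[20,20,20,20,20])

```text
t: 5.45
eef_pos: [0.5492, -0.2554, 0.0086]
tool_rot: [0.0, 0.992, -0.123, 0.0]
contact_force: [-7.2, 2.3, 21.6]
gripper_width: 0.232
```

```bash
python3 -c "
from h import *
p,r,s=cur();print(p,s['contact_force'],s['torque'],s['q'])
w=read_camera('wrist');K=w['camera_matrix'];Rm=cv2.Rodrigues(w['rvec'])[0];cp=-Rm.T@w['tvec']
print('cam in tool',r.inv().apply(cp-p),'cam axes in tool',(r.inv().as_matrix()@Rm.T).round(3))
"
```

```text
[ 0.54919054 -0.25544816  0.00859841] [-7.23683412  2.28088431 21.61026916] [0.67361503 1.48720273 0.08633214] [ 0.36822345  0.59162314 -0.04767346  1.85863227  0.04175116  0.69209354
 -1.52013774]
cam in tool [ 7.65809862e-02  5.16362664e-05 -1.78461495e-01] cam axes in tool [[-0.    -0.952 -0.307]
 [ 1.    -0.     0.   ]
 [-0.    -0.307  0.952]]
```

Emit:
jog_arm(dp=[[0,0,-0.4],[0,0,-0.8],[0,0,-0.8],[0,0,-0.8],[0,0,-0.8]], angular=[[0,0,0],[0,0,0],[0,0,0],[0,0,0],[0,0,0]], claw=[20,45,70,85,85])

```text
t: 6.0
eef_pos: [0.5487, -0.2553, 0.0259]
tool_rot: [-0.0, 0.992, -0.122, -0.0]
contact_force: [-0.3, -0.6, -0.8]
gripper_width: 0.901
```

Emit:
jog_arm(dp=[[0,0,0],[0,0,0],[0,0,0],[0,0,0.0],[0,0,0.0]], angular=[[0,0,0],[0,0,0],[0,0,0],[0,0,0],[0,0,0]], claw=[85,85,85,85,85])

```text
t: 6.5
eef_pos: [0.5491, -0.2554, 0.0263]
tool_rot: [-0.0, 0.992, -0.122, -0.0]
contact_force: [-0.2, -0.1, 0.1]
gripper_width: 0.996
```

Run:
```python
from h import *
import pickle
go([.5496,-.2556,-.025],downR(-14.2))
c=read_camera("wrist");cv2.imwrite("pics/w5.png",c["pixels"])
```

```text
t 6.5 q [ 0.37  0.57 -0.05  1.85  0.04  0.72 -1.52] w 0.996 F [-0.2 -0.1  0.1]
pos [ 0.5491 -0.2554  0.0263] dp [0.024 0.004 2.051] ang [-0.     0.001  0.026] mm 51.28029213133526 deg 0.13041040387729327
```

View pics/w5.png

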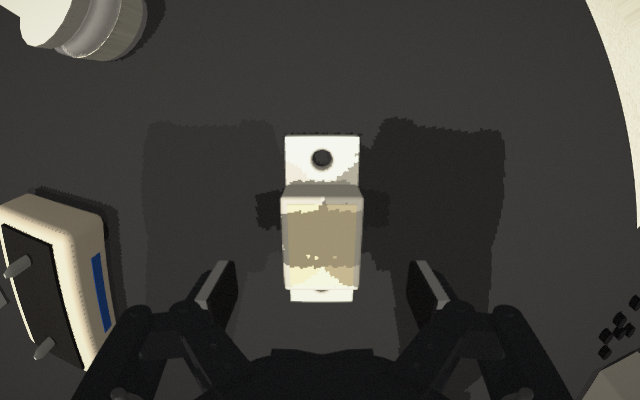

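Emit:
jog_arm(dp=[[0.02,0,0.3],[0.02,0,0.6],[0.02,0,0.9],[0.02,0,1.2],[0.02,0,1.2]], angular=[[0,0,0],[0,0,0],[0,0,0],[0,0,0],[0,0,0]], claw=[85,85,85,85,85])

```text
t: 7.05
eef_pos: [0.5485, -0.2551, -0.0052]
tool_rot: [-0.0, 0.992, -0.122, -0.001]
contact_force: [-1.2, 0.3, 0.6]
gripper_width: 0.999
```

Emit:
jog_arm(dp=[[0,0,0.2],[0,0,0.4],[0,0,0.6],[0,0,0.8],[0,0,0.8]], angular=[[0,0,0],[0,0,0],[0,0,0],[0,0,0],[0,0,0]], claw=[85,85,85,85,85])

```text
t: 7.55
eef_pos: [0.549, -0.2553, -0.0245]
tool_rot: [-0.0, 0.992, -0.122, -0.001]
contact_force: [-0.3, -0.1, -0.4]
gripper_width: 0.997
```

Run:
```python
from h import *
go([.5496,-.2556,-.025],downR(-14.2))
c=read_camera("wrist");cv2.imwrite("pics/w6.png",c["pixels"])
```

```text
t 7.55 q [ 0.37  0.64 -0.05  1.87  0.05  0.63 -1.52] w 0.997 F [-0.3 -0.1 -0.4]
pos [ 0.549  -0.2553 -0.0245] dp [0.027 0.006 0.021] ang [-0.002  0.014  0.025] mm 0.8753460480920503 deg 0.14627765490142944
```

View pics/w6.png

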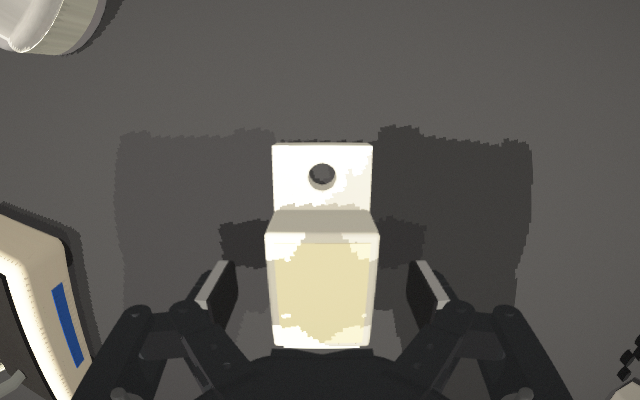

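The reported z is −0.0245 with no contact, so the tips do sit about 33 mm behind the reported TCP. The block is between the pads, so I'll close.

Emit:
jog_arm(dp=[[0,0,0],[0,0,0],[0,0,0],[0,0,0],[0,0,0]], angular=[[0,0,0],[0,0,0],[0,0,0],[0,0,0],[0,0,0]], claw=[75,65,57,52,48])

```text
t: 8.1
eef_pos: [0.5496, -0.2555, -0.0236]
tool_rot: [0.0, 0.992, -0.123, 0.0]
contact_force: [-0.4, -0.1, -0.2]
gripper_width: 0.559
```

Emit:
jog_arm(dp=[[0,0,0],[0,0,0],[0,0,0],[0,0,0],[0,0,0]], angular=[[0,0,0],[0,0,0],[0,0,0],[0,0,0],[0,0,0]], claw=[44,40,36,36,36])

```text
t: 8.6
eef_pos: [0.5498, -0.2555, -0.0234]
tool_rot: [-0.0, 0.992, -0.122, 0.0]
contact_force: [-0.5, 1.4, 6.2]
gripper_width: 0.532
```

Run:
```python
from h import *
go([.5496,-.2556,-.025],downR(-14.2))
c=read_camera("wrist");cv2.imwrite("pics/w7.png",c["pixels"])
```

```text
t 8.6 q [ 0.37  0.64 -0.05  1.87  0.05  0.63 -1.52] w 0.532 F [-0.5  1.4  6.2]
pos [ 0.5498 -0.2555 -0.0234] dp [-0.005  0.007  0.064] ang [-0.001 -0.004  0.026] mm 1.611759707425595 deg 0.1337002154609271
```

View pics/w7.png

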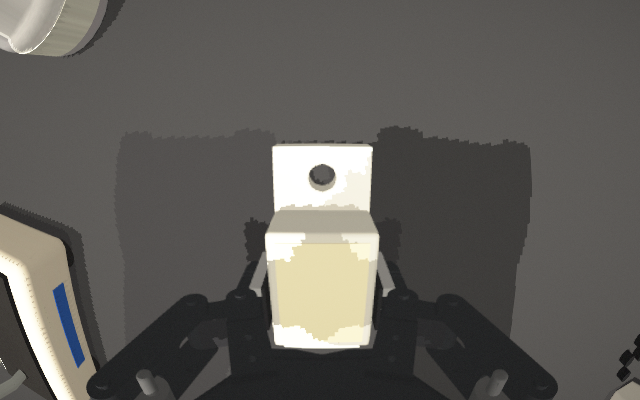

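Gripped at 45.4 mm (opening 0.532). Next, lift.

Emit:
jog_arm(dp=[[0,0,-0.4],[0,0,-1.2],[0,0,-2.4],[0,0,-3.6],[0,0,-4.6]], angular=[[0,0,0],[0,0,0],[0,0,0],[0,0,0],[0,0,0]], claw=[36,36,36,36,36], grip_force=60)

```text
t: 9.15
eef_pos: [0.549, -0.2556, 0.0926]
tool_rot: [0.0, 0.992, -0.123, -0.0]
contact_force: [-0.4, 0.2, -4.0]
gripper_width: 0.53
```

Run:
```python
from h import *
go([.552,-.0012,.095],downR(-25.9))
```

```text
t 9.15 q [ 0.37  0.48 -0.05  1.81  0.03  0.85 -1.51] w 0.53 F [-0.4  0.2 -4. ]
pos [ 0.549  -0.2556  0.0926] dp [-2.36  -9.898 -0.097] ang [2.000e-03 5.000e-03 2.364e+00] mm 254.40495054198192 deg 11.818938816025522
```

Emit:
jog_arm(dp=[[-0.3,-1.2,-0.1],[-0.75,-3.0,-0.1],[-1.2,-5.0,-0.1],[-1.65,-7.0,-0.1],[-2.05,-8.6,-0.1]], angular=[[0,0,0.3],[0,0,0.7],[0,0,1.2],[0,0,1.7],[0,0,2.1]], claw=[36,36,36,36,36])

```text
t: 9.65
eef_pos: [0.5513, -0.0318, 0.0937]
tool_rot: [-0.0, 0.977, -0.213, -0.0]
contact_force: [0.8, -0.1, -3.2]
gripper_width: 0.532
```

Emit:
jog_arm(dp=[[0,0,0],[0,0,0],[0,0,0],[0,0,0],[0,0,0]], angular=[[0,0,0],[0,0,0],[0,0,0],[0,0,0],[0,0,0]], claw=[36,36,36,36,36])

```text
t: 10.15
eef_pos: [0.5519, -0.0361, 0.0937]
tool_rot: [0.0, 0.977, -0.214, -0.0]
contact_force: [0.4, 0.5, -3.1]
gripper_width: 0.529
```

Run:
```python
from h import *
go([.552,-.0012,.095],downR(-25.9))
```

```text
t 10.15 q [ 0.    0.4  -0.06  1.94  0.03  0.8  -2.08] w 0.529 F [ 0.4  0.5 -3.1]
pos [ 0.5519 -0.0361  0.0937] dp [-0.581 -1.268 -0.051] ang [0.006 0.001 0.238] mm 34.88648322643874 deg 1.1899025031211488
```

Emit:
jog_arm(dp=[[-0.2,-0.4,0],[-0.4,-0.9,-0.05],[-0.58,-1.27,-0.05],[-0.58,-1.27,-0.05],[-0.58,-1.27,-0.05]], angular=[[0,0,0.1],[0,0,0.24],[0,0,0.24],[0,0,0.24],[0,0,0.24]], claw=[36,36,36,36,36])

```text
t: 10.65
eef_pos: [0.5521, 0.0005, 0.0951]
tool_rot: [0.0, 0.975, -0.223, -0.0]
contact_force: [-0.1, -0.3, -3.7]
gripper_width: 0.528
```

Run:
```python
from h import *
import pickle
go([.552,-.0012,.095],downR(-25.9))
d={n:read_camera(n) for n in ("wrist","scene","top")};pickle.dump(d,open("c8.pkl","wb"))
cv2.imwrite("pics/w8.png",d["wrist"]["pixels"])
f=lambda i,x,y:cv2.resize(i[y:y+100,x:x+80],None,fx=5,fy=5,interpolation=cv2.INTER_CUBIC)
cv2.imwrite("pics/s8.png",np.hstack([f(d["scene"]["pixels"],300,110),f(d["top"]["pixels"],300,170)]))
go([.552,-.0012,.095],downR(-25.9))
```

```text
t 10.65 q [-0.06  0.4  -0.07  1.94  0.04  0.81 -2.17] w 0.528 F [-0.1 -0.3 -3.7]
pos [5.521e-01 5.000e-04 9.510e-02] dp [0.028 0.062 0.002] ang [ 0.003 -0.     0.035] mm 1.7116313197516115 deg 0.17396745835427826
t 10.8 q [-0.06  0.4  -0.06  1.94  0.04  0.81 -2.17] w 0.528 F [-0.3  0.2 -3.7]
pos [ 5.521e-01 -4.000e-04  9.510e-02] dp [0.011 0.028 0.002] ang [ 0.005 -0.002  0.014] mm 0.7564603092543741 deg 0.07702552740156823
```

View pics/w8.png

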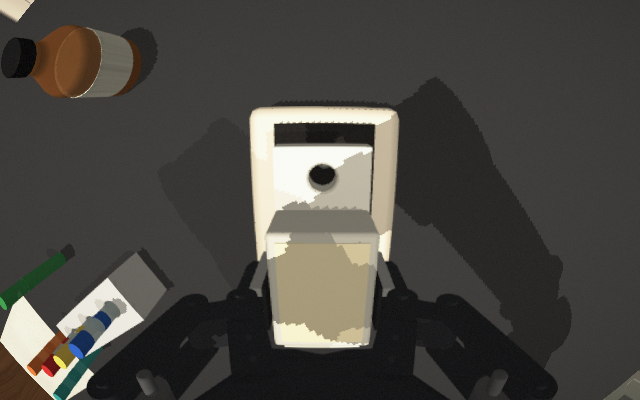

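View pics/s8.png

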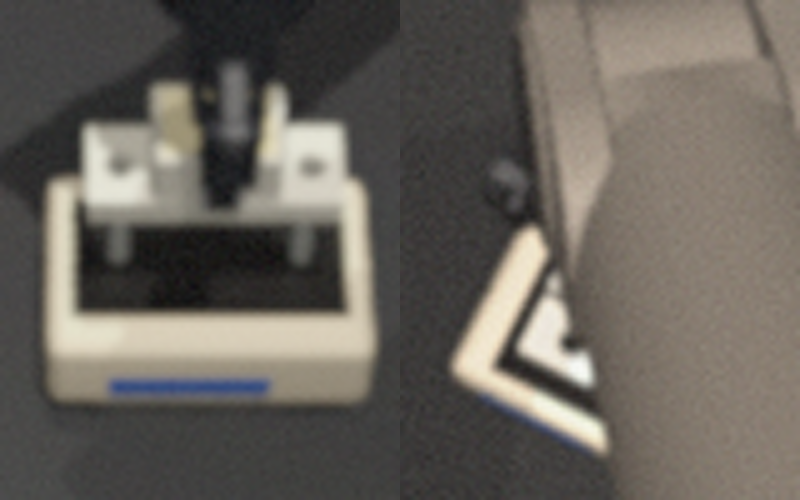

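Run:
```python
from h import *
import pickle
d=pickle.load(open("c8.pkl","rb"))
S=d["scene"]
g=cv2.cvtColor(S["pixels"],cv2.COLOR_BGR2GRAY).astype(float)
def dk(x,y,r=3):
    s=g[y-r:y+r+1,x-r:x+r+1];w=np.clip(s.max()*.8-s,0,None);yy,xx=np.mgrid[y-r:y+r+1,x-r:x+r+1];return np.array([(w*xx).sum(),(w*yy).sum()])/w.sum()
h=[dk(324,142),dk(362,143)];print(h)
P=[plane(S,*p,.1325) for p in h];v=P[0]-P[1];print(P,(P[0]+P[1])/2,np.linalg.norm(v),np.degrees(np.arctan2(v[1],v[0])))
# wrist: front hole + earlier
W=d["wrist"];g=cv2.cvtColor(W["pixels"],cv2.COLOR_BGR2GRAY)
s=(g[155:200,300:345]<100).astype(np.uint8);k,l,st,ce=cv2.connectedComponentsWithStats(s);print(st,ce+[300,155])
i=np.argmin([abs(c-[22,21]).sum() for c in ce]);print(fplane(W,*(ce[i]+[300,155]),.1325))
a=np.radians(-26.1);print("peg +45",np.array([.552,-.0012])+.045*np.array([np.cos(a),np.sin(a)]))
```

```text
[array([324.1024835, 141.7359321]), array([361.93767123, 143.11917808])]
[array([ 0.59097209, -0.02084076,  0.1325    ]), array([0.51267427, 0.02152103, 0.1325    ])] [5.51823180e-01 3.40132985e-04 1.32500000e-01] 0.08902286700245673 -28.41489667835716
[[   0    0   45   45 1603]
 [   9    9   27   22  422]] [[321.99625702 177.59201497]
 [322.01421801 174.75118483]]
[ 0.593594  -0.0201923  0.1325   ]
peg +45 [ 0.59241124 -0.02099726]
```

Emit:
jog_arm(dp=[[0,0.02,0.3],[0,0.02,0.6],[0,0.02,0.9],[0,0.02,1.2],[0,0.02,1.3]], angular=[[0,0,0],[0,0,0],[0,0,0],[0,0,0],[0,0,0]], claw=[36,36,36,36,36])

```text
t: 11.3
eef_pos: [0.5511, -0.0001, 0.0613]
tool_rot: [0.0, 0.975, -0.223, -0.001]
contact_force: [-0.4, 0.2, -3.6]
gripper_width: 0.531
```

Emit:
jog_arm(dp=[[0,0,0.1],[0,0,0.2],[0,0,0.3],[0,0,0.4],[0,0,0.4]], angular=[[0,0,0],[0,0,0],[0,0,0],[0,0,0],[0,0,0]], claw=[36,36,36,36,36])

```text
t: 11.8
eef_pos: [0.5517, -0.0, 0.0523]
tool_rot: [0.0, 0.975, -0.223, -0.0]
contact_force: [0.5, 0.4, -2.9]
gripper_width: 0.529
```

Run:
```python
from h import *
go([.552,-.0012,.0366],downR(-25.9))
```

```text
t 11.8 q [-0.06  0.46 -0.06  1.97  0.04  0.72 -2.17] w 0.529 F [ 0.5  0.4 -2.9]
pos [ 0.5517 -0.      0.0523] dp [0.031 0.037 0.629] ang [0.003 0.004 0.026] mm 15.7744486353951 deg 0.1339782786472825
```

Block bottom is at about 0.076, past the peg tips and without contact force. Continuing down.

Emit:
jog_arm(dp=[[0.03,0.03,0.15],[0.03,0.03,0.3],[0.03,0.03,0.42],[0.03,0.03,0.54],[0.03,0.03,0.6]], angular=[[0,0,0],[0,0,0],[0,0,0],[0,0,0],[0,0,0]], claw=[36,36,36,36,36])

```text
t: 12.3
eef_pos: [0.552, -0.001, 0.0371]
tool_rot: [0.0, 0.975, -0.223, -0.0]
contact_force: [-0.2, 0.9, -3.9]
gripper_width: 0.528
```

Emit:
jog_arm(dp=[[0,0,0.03],[0,0,0.06],[0,0,0.06],[0,0,0.06],[0,0,0.06]], angular=[[0,0,0],[0,0,0],[0,0,0],[0,0,0],[0,0,0]], claw=[36,36,36,36,36])

```text
t: 12.8
eef_pos: [0.5521, -0.001, 0.0367]
tool_rot: [0.0, 0.975, -0.223, -0.0]
contact_force: [-4.1, -0.7, 5.7]
gripper_width: 0.53
```

Run:
```python
from h import *
go([.552,-.0012,.0366],downR(-25.9))
cv2.imwrite("pics/s9.png",cv2.resize(read_camera("scene")["pixels"][110:210,290:390],None,fx=5,fy=5,interpolation=cv2.INTER_CUBIC))
```

```text
t 12.8 q [-0.06  0.48 -0.06  1.97  0.05  0.69 -2.17] w 0.53 F [-4.1 -0.7  5.7]
pos [ 0.5521 -0.001   0.0367] dp [-0.001  0.007  0.002] ang [0.001 0.001 0.024] mm 0.1859658340928348 deg 0.12175426938788862
```

View pics/s9.png

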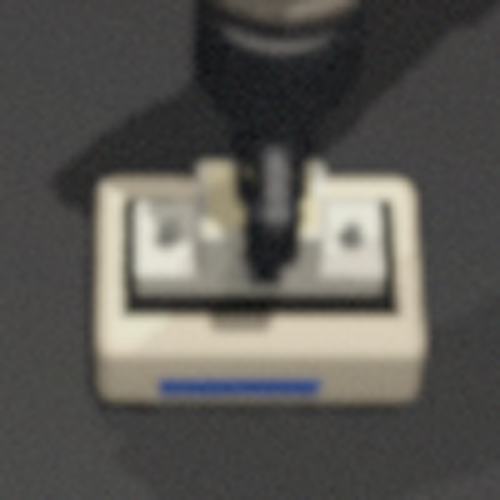

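Emit:
jog_arm(dp=[[0,0,0],[0,0,0],[0,0,0],[0,0,0],[0,0,0]], angular=[[0,0,0],[0,0,0],[0,0,0],[0,0,0],[0,0,0]], claw=[50,55,65,75,80])

```text
t: 13.35
eef_pos: [0.5524, -0.001, 0.0361]
tool_rot: [-0.0, 0.975, -0.223, 0.0]
contact_force: [-0.1, -0.3, -0.5]
gripper_width: 0.937
```

Emit:
jog_arm(dp=[[0,0,-0.4],[0,0,-1.5],[0,0,-3],[0,0,-5],[0,0,-6]], angular=[[0,0,0],[0,0,0],[0,0,0],[0,0,0],[0,0,0]], claw=[80,80,80,80,80])

```text
t: 13.85
eef_pos: [0.5541, -0.0009, 0.191]
tool_rot: [-0.001, 0.975, -0.223, 0.003]
contact_force: [1.0, -0.2, 0.9]
gripper_width: 0.938
```

Emit:
jog_arm(dp=[[0,0,0],[0,0,0],[0,0,0],[0,0,0],[0,0,0]], angular=[[0,0,0],[0,0,0],[0,0,0],[0,0,0],[0,0,0]], claw=[80,80,80,80,80])

```text
t: 14.35
eef_pos: [0.5516, -0.0011, 0.185]
tool_rot: [0.0, 0.975, -0.223, -0.001]
contact_force: [0.3, 0.0, -0.4]
gripper_width: 0.937
```

Run:
```python
from h import *
import pickle
go([.552,-.0012,.0366],downR(-25.9))
d={n:read_camera(n) for n in ("wrist","scene")};pickle.dump(d,open("c10.pkl","wb"))
cv2.imwrite("pics/w10.png",d["wrist"]["pixels"])
cv2.imwrite("pics/s10.png",cv2.resize(d["scene"]["pixels"][110:210,290:390],None,fx=5,fy=5,interpolation=cv2.INTER_CUBIC))
```

```text
t 14.35 q [-0.06  0.29 -0.07  1.86  0.02  1.   -2.15] w 0.937 F [ 0.3  0.  -0.4]
pos [ 0.5516 -0.0011  0.185 ] dp [ 0.028 -0.009  5.937] ang [0.012 0.02  0.026] mm 148.42517522943413 deg 0.17769924047826552
```

View pics/w10.png

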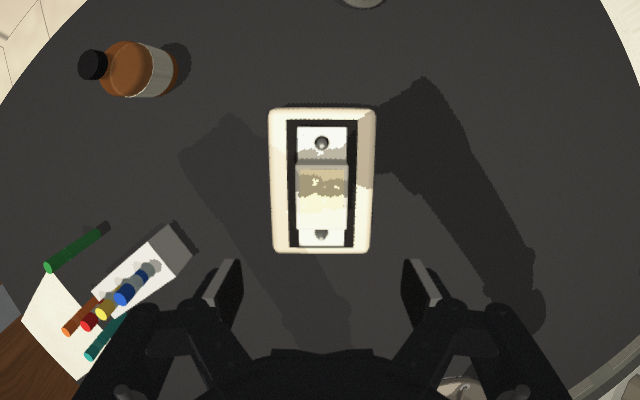

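View pics/s10.png

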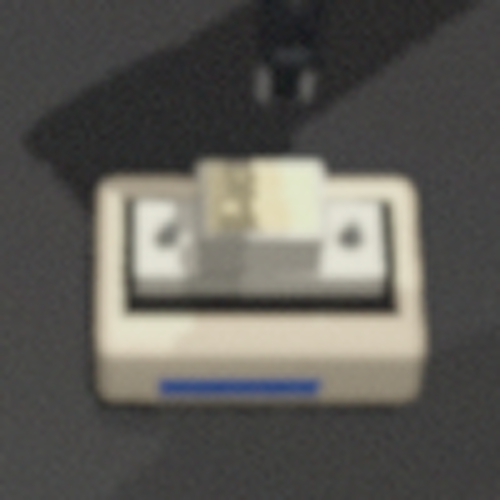

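Seated: both holes show peg tips, the rubber margins are even, and the fingers came away cleanly. Next is the red tube.

Run:
```python
from h import *
import pickle
d=pickle.load(open("c10.pkl","rb"));W=d["wrist"]
P=[fplane(W,321,142.5,.074),fplane(W,321,235,.074)];v=P[0]-P[1];print(P,(P[0]+P[1])/2,np.degrees(np.arctan2(v[1],v[0])))
S=d["scene"]
q=[(290+195/5,110+160/5),(290+325/5,110+157/5),(290+323/5,110+240/5),(290+203/5,110+238/5)]
Q=[plane(S,*p,.105) for p in q];print(np.mean(Q,0))
go([.5386,.3466,.15],downR(97.6))
```

```text
[array([ 0.59243538, -0.02084988,  0.074     ]), array([0.50846736, 0.0197863 , 0.074     ])] [ 5.50451370e-01 -5.31790153e-04  7.40000000e-02] -25.82458568250114
[5.52208050e-01 3.30766064e-04 1.05000000e-01]
t 14.45 q [-0.06  0.29 -0.07  1.86  0.02  1.   -2.15] w 0.932 F [0.1 0.8 0.7]
pos [ 0.5519 -0.0011  0.1854] dp [ -6.524 -12.294   1.414] ang [-9.0000e-03  1.6000e-02 -2.4675e+01] mm 349.7305400753432 deg 123.37422981610244
```

Emit:
jog_arm(dp=[[-1.0,-2.0,0.2],[-2.0,-3.7,0.4],[-3.0,-5.5,0.6],[-4.0,-7.4,0.8],[-5.0,-9.3,1.0]], angular=[[0,0,-24.6],[0,0,-24.6],[0,0,-24.6],[0,0,-24.6],[0,0,-24.6]], claw=[60,50,50,50,50])

```text
t: 14.95
eef_pos: [0.541, 0.2494, 0.1622]
tool_rot: [0.0, 0.988, 0.152, -0.0]
contact_force: [2.5, -1.1, 0.2]
gripper_width: 0.582
```

Run:
```python
from h import *
go([.5386,.3466,.15],downR(97.6))
```

```text
t 14.95 q [-0.31  0.4  -0.29  1.77  0.13  1.   -1.92] w 0.582 F [ 2.5 -1.1  0.2]
pos [0.541  0.2494 0.1622] dp [ 1.082 -3.738  0.488] ang [ 0.0000e+00  1.0000e-03 -1.6013e+01] mm 98.03793790529373 deg 80.0672932725778
```

Emit:
jog_arm(dp=[[0.3,-1.0,0.1],[0.6,-2.0,0.2],[0.9,-3.0,0.3],[1.08,-3.6,0.4],[1.08,-3.7,0.48]], angular=[[0,0,-16],[0,0,-16],[0,0,-16],[0,0,-16],[0,0,-16]], claw=[50,50,50,50,50])

```text
t: 15.45
eef_pos: [0.5387, 0.347, 0.15]
tool_rot: [-0.001, 0.863, 0.505, -0.0]
contact_force: [-0.3, 0.1, -0.4]
gripper_width: 0.582
```

Run:
```python
from h import *
go([.5386,.3466,.15],downR(97.6))
```

```text
t 15.45 q [-0.33  0.5  -0.46  1.66  0.25  1.04 -1.38] w 0.582 F [-0.3  0.1 -0.4]
pos [0.5387 0.347  0.15  ] dp [-0.014  0.004 -0.001] ang [-0.015 -0.016 -7.377] mm 0.3750234726760874 deg 36.884821457406375
```

Emit:
jog_arm(dp=[[0,0,0],[0,0,0],[0,0,0],[0,0,0],[0,0,0]], angular=[[0,0,-7.37],[0,0,-7.37],[0,0,-7.37],[0,0,-7.37],[0,0,-7.37]], claw=[50,50,50,50,50])

```text
t: 15.95
eef_pos: [0.5398, 0.3436, 0.1499]
tool_rot: [-0.0, 0.661, 0.751, -0.0]
contact_force: [0.1, -0.2, 0.4]
gripper_width: 0.589
```

Emit:
jog_arm(dp=[[0,0,0],[0,0,0],[0,0,0],[0,0,0],[0,0,0]], angular=[[0,0,0],[0,0,0],[0,0,0],[0,0,0],[0,0,0]], claw=[50,50,50,50,50])

```text
t: 16.45
eef_pos: [0.5397, 0.344, 0.1505]
tool_rot: [0.0, 0.663, 0.749, 0.0]
contact_force: [0.1, 0.1, 0.2]
gripper_width: 0.585
```

Run:
```python
from h import *
import pickle
go([.5386,.3466,.15],downR(97.6))
d={n:read_camera(n) for n in ("wrist","scene")};pickle.dump(d,open("c11.pkl","wb"))
cv2.imwrite("pics/w11.png",d["wrist"]["pixels"])
cv2.imwrite("pics/s11.png",cv2.resize(d["scene"]["pixels"][190:330,350:490],None,fx=4,fy=4,interpolation=cv2.INTER_CUBIC))
```

```text
t 16.45 q [-0.24  0.53 -0.6   1.66  0.33  1.06 -0.81] w 0.585 F [0.1 0.1 0.2]
pos [0.5397 0.344  0.1505] dp [ 0.11  -0.032  0.021] ang [ 0.001  0.001 -0.119] mm 2.9189946682195416 deg 0.5927094105768731
```

View pics/w11.png

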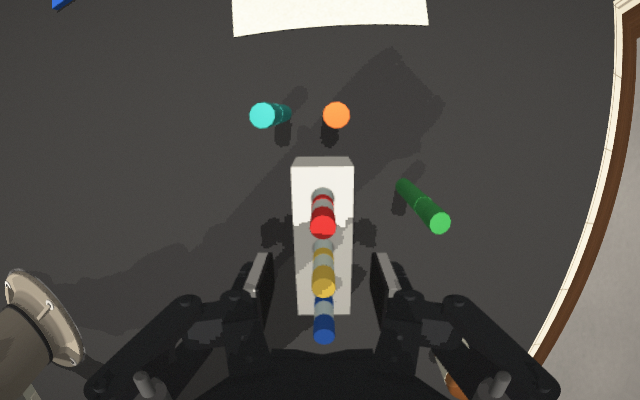

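View pics/s11.png

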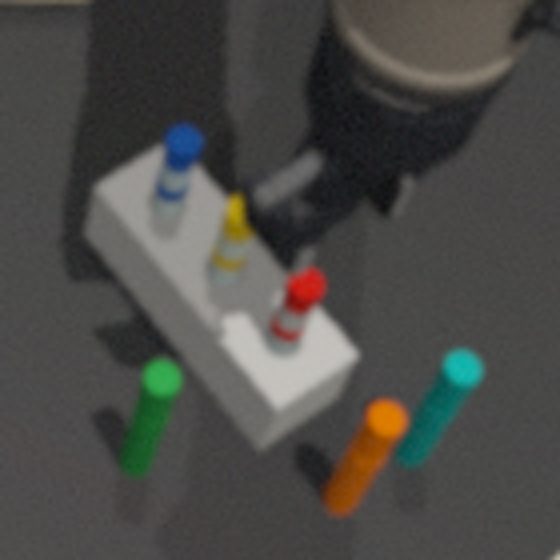

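Wrist view: red cap top at ≈(323,226), centred between the fingers (yellow ≈(324,286), blue ≈(324,330)). The decoys are clear of the fingers' path.

Run:
```python
from h import *
import pickle
d=pickle.load(open("c11.pkl","rb"));W=d["wrist"]
h=cv2.cvtColor(W["pixels"],cv2.COLOR_BGR2HSV).astype(int)
m=((h[...,0]<6)|(h[...,0]>172))&(h[...,1]>120)&(h[...,2]>215)
m[:200]=0;m[245:]=0;m[:,:300]=0;m[:,345:]=0
ys,xs=np.nonzero(m);print(xs.mean(),ys.mean(),xs.min(),xs.max(),ys.min(),ys.max())
print(fplane(W,(xs.min()+xs.max())/2,(ys.min()+ys.max())/2,.13),fplane(W,323,226,.13))
for p in ((.5391,.3426),(.5400,.3426)):
  t=np.array([*p,.12]); a=downR(97.6).apply([.004,0,0]); go([p[0]+a[0],p[1]+a[1],.043],downR(97.6))
```

```text
322.51466666666664 225.06133333333332 310 335 216 233
[0.53829639 0.34535754 0.13      ] [0.53877513 0.34429646 0.13      ]
t 16.55 q [-0.24  0.53 -0.6   1.66  0.33  1.06 -0.81] w 0.581 F [ 0.5  0.3 -0.4]
pos [0.5397 0.3439 0.1505] dp [ 0.111 -0.034  4.301] ang [ 0.001  0.001 -0.117] mm 107.57342601012645 deg 0.5843280198763601
t 16.55 q [-0.24  0.53 -0.6   1.66  0.33  1.06 -0.81] w 0.581 F [ 0.5  0.3 -0.4]
pos [0.5397 0.3439 0.1505] dp [1.060e-01 2.000e-03 4.301e+00] ang [ 0.001  0.001 -0.117] mm 107.56739558263546 deg 0.5843280198763601
```

Emit:
jog_arm(dp=[[0.13,-0.03,0.6],[0.13,-0.03,1.2],[0.13,-0.03,1.8],[0.13,-0.03,2.3],[0.13,-0.03,2.6]], angular=[[0,0,-0.11],[0,0,-0.11],[0,0,-0.11],[0,0,-0.11],[0,0,-0.11]], claw=[50,50,50,50,50])

```text
t: 17.05
eef_pos: [0.5378, 0.3463, 0.0832]
tool_rot: [-0.0, 0.659, 0.752, -0.001]
contact_force: [0.1, 0.7, 0.3]
gripper_width: 0.582
```

Emit:
jog_arm(dp=[[0,0,0.4],[0,0,0.8],[0,0,1.2],[0,0,1.6],[0,0,1.7]], angular=[[0,0,0],[0,0,0],[0,0,0],[0,0,0],[0,0,0]], claw=[50,50,50,50,50])

```text
t: 17.55
eef_pos: [0.538, 0.3465, 0.0415]
tool_rot: [-0.0, 0.659, 0.752, -0.001]
contact_force: [0.2, -0.6, -0.5]
gripper_width: 0.585
```

Run:
```python
from h import *
import pickle
go([.5386,.347,.043],downR(97.6))
d={n:read_camera(n) for n in ("wrist","scene")}
cv2.imwrite("pics/w12.png",d["wrist"]["pixels"])
cv2.imwrite("pics/s12.png",cv2.resize(d["scene"]["pixels"][190:330,350:490],None,fx=4,fy=4,interpolation=cv2.INTER_CUBIC))
```

```text
t 17.55 q [-0.28  0.65 -0.55  1.73  0.42  0.88 -0.88] w 0.585 F [ 0.2 -0.6 -0.5]
pos [0.538  0.3465 0.0415] dp [ 0.018  0.027 -0.059] ang [-0.018  0.01  -0.005] mm 1.674962097237798 deg 0.10772238267437001
```

View pics/w12.png

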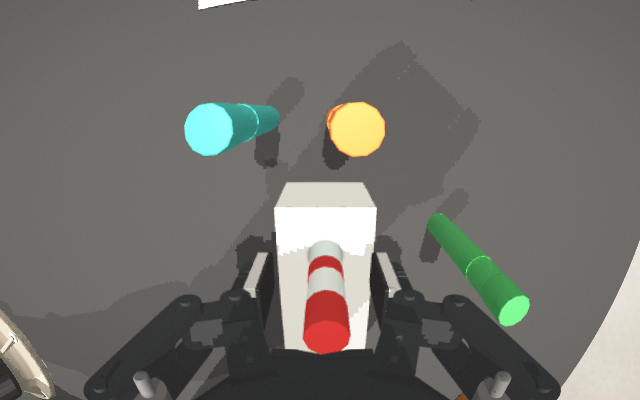

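View pics/s12.png

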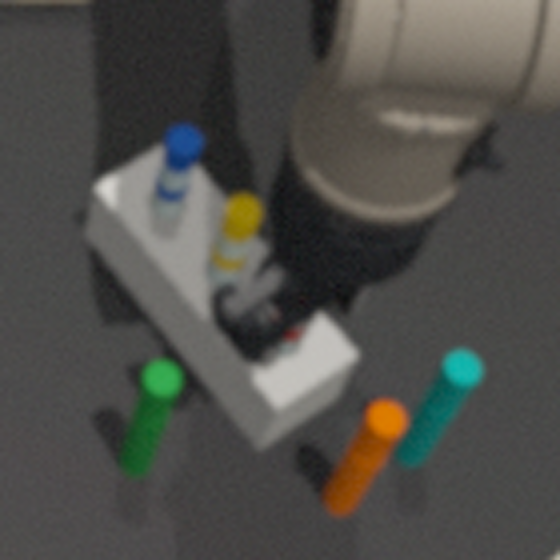

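The tube sits about 2 mm to +y of the pad midline and about 4 mm ahead of the pad centre. I'll shift to suit, then close.

Emit:
jog_arm(dp=[[0.17,0.09,-0.04],[0.17,0.09,-0.04],[0.17,0.09,-0.04],[0.17,0.09,-0.04],[0.17,0.09,-0.04]], angular=[[0,0,0],[0,0,0],[0,0,0],[0,0,0],[0,0,0]], claw=[50,46,40,34,28], grip_force=20)

```text
t: 18.15
eef_pos: [0.5404, 0.3514, 0.0441]
tool_rot: [0.0, 0.659, 0.752, 0.0]
contact_force: [-0.6, -0.6, 0.3]
gripper_width: 0.324
```

Run:
```python
from h import *
go([.5386,.347,.043],downR(97.6))
w=read_camera("wrist")["pixels"]
cv2.imwrite("pics/w13.png",cv2.resize(w[180:380,220:420],None,fx=3,fy=3,interpolation=cv2.INTER_CUBIC))
```

```text
t 18.15 q [-0.28  0.66 -0.55  1.72  0.42  0.89 -0.88] w 0.324 F [-0.6 -0.6  0.3]
pos [0.5404 0.3514 0.0441] dp [-0.167 -0.094  0.045] ang [ 0.002  0.001 -0.007] mm 4.919334828593054 deg 0.035886782443776945
```

View pics/w13.png

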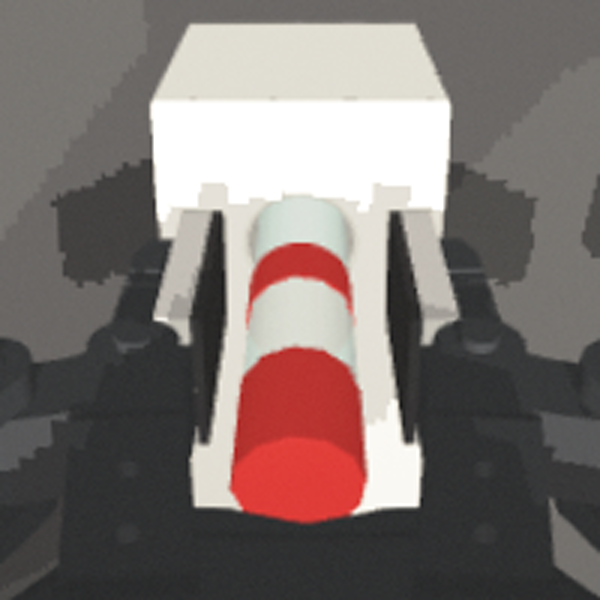

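Emit:
jog_arm(dp=[[0,-0.02,0],[0,-0.02,0],[0,-0.02,0],[0,-0.02,0],[0,-0.02,0]], angular=[[0,0,0],[0,0,0],[0,0,0],[0,0,0],[0,0,0]], claw=[25,22,19,16,13])

```text
t: 18.7
eef_pos: [0.5397, 0.3515, 0.044]
tool_rot: [-0.0, 0.659, 0.752, -0.0]
contact_force: [-0.4, -0.1, 1.1]
gripper_width: 0.206
```

Emit:
jog_arm(dp=[[0,0,0],[0,0,0],[0,0,0],[0,0,0],[0,0,0]], angular=[[0,0,0],[0,0,0],[0,0,0],[0,0,0],[0,0,0]], claw=[8,8,8,8,8], grip_force=35)

```text
t: 19.2
eef_pos: [0.5398, 0.3515, 0.0441]
tool_rot: [-0.0, 0.659, 0.752, 0.0]
contact_force: [-0.6, -0.9, 3.4]
gripper_width: 0.201
```

Run:
```python
from h import *
go([.5386,.347,.043],downR(97.6))
w=read_camera("wrist")["pixels"]
cv2.imwrite("pics/w14.png",cv2.resize(w[180:380,220:420],None,fx=3,fy=3,interpolation=cv2.INTER_CUBIC))
```

```text
t 19.2 q [-0.28  0.66 -0.55  1.72  0.42  0.89 -0.88] w 0.201 F [-0.6 -0.9  3.4]
pos [0.5398 0.3515 0.0441] dp [-0.173 -0.07   0.043] ang [ 0.    -0.    -0.006] mm 4.794001483037659 deg 0.028043403980708766
```

View pics/w14.png

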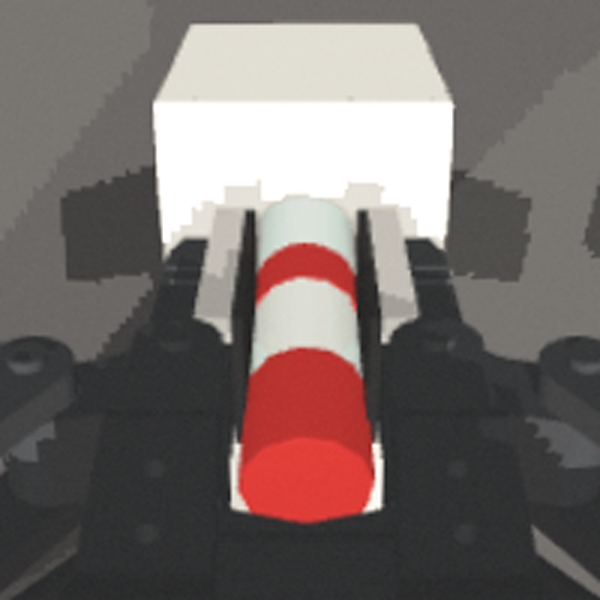

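Gripped at 17 mm with the tube upright. Lifting straight out.

Emit:
jog_arm(dp=[[0,0,-0.3],[0,0,-1.0],[0,0,-1.8],[0,0,-2.6],[0,0,-3.4]], angular=[[0,0,0],[0,0,0],[0,0,0],[0,0,0],[0,0,0]], claw=[8,8,8,8,8])

```text
t: 19.75
eef_pos: [0.5401, 0.3518, 0.1314]
tool_rot: [0.0, 0.659, 0.752, 0.001]
contact_force: [0.1, -0.5, 0.2]
gripper_width: 0.2
```

Emit:
jog_arm(dp=[[0,0,-0.9],[0,0,-1.8],[0,0,-2.6],[0,0,-3.1],[0,0,-3.3]], angular=[[0,0,0],[0,0,0],[0,0,0],[0,0,0],[0,0,0]], claw=[8,8,8,8,8])

```text
t: 20.25
eef_pos: [0.5404, 0.3521, 0.2138]
tool_rot: [0.0, 0.659, 0.752, 0.001]
contact_force: [-0.4, -0.3, -1.0]
gripper_width: 0.197
```

Run:
```python
from h import *
import pickle
def tilt(a,yaw=-26.,deg=30): 
    u=np.radians(yaw);n=np.array([-np.sin(u),np.cos(u),0]);return R.from_rotvec(n*np.radians(deg))*downR(a)
p0=np.array([.552,-.001,.215])
go(p0,downR(64))
d={n:read_camera(n) for n in ("wrist","scene","top")};pickle.dump(d,open("c15.pkl","wb"))
cv2.imwrite("pics/w15.png",d["wrist"]["pixels"])
cv2.imwrite("pics/s15.png",cv2.resize(d["scene"]["pixels"][150:320,320:490],None,fx=3.5,fy=3.5,interpolation=cv2.INTER_CUBIC))
cv2.imwrite("pics/t15.png",cv2.resize(d["top"]["pixels"][150:270,150:300],None,fx=4,fy=4,interpolation=cv2.INTER_CUBIC))
```

```text
t 20.25 q [-0.23  0.48 -0.62  1.58  0.3   1.17 -0.78] w 0.197 F [-0.4 -0.3 -1. ]
pos [0.5404 0.3521 0.2138] dp [-14.062  -1.399  -0.069] ang [ 0.026 -0.024  6.714] mm 353.2793303119611 deg 33.571067258749785
```

View pics/w15.png

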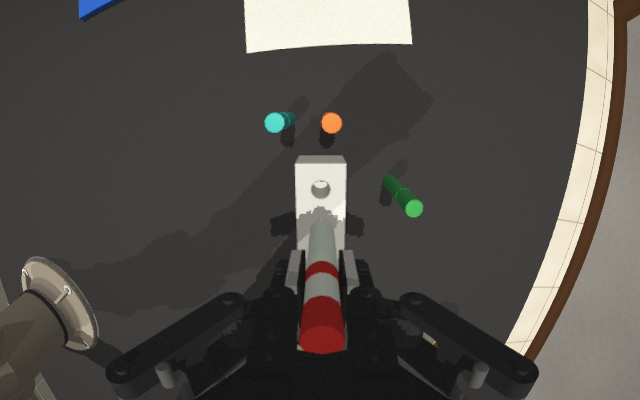

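View pics/s15.png

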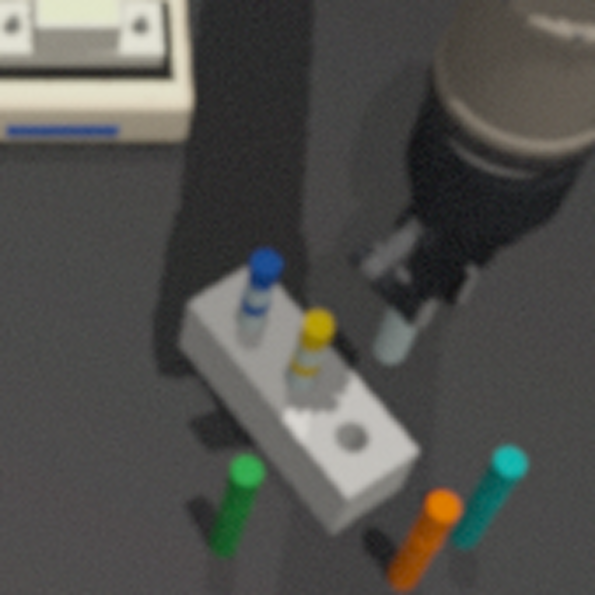

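Tube is clear of the rack and blue and yellow are undisturbed. Travelling to the light block.

```bash
cat >> h.py <<'E'
CT=np.array([-.008,0,-.026])
def tilt(a,yaw=-26.,deg=30):
    u=np.radians(yaw);n=np.array([-np.sin(u),np.cos(u),0]);return R.from_rotvec(n*np.radians(deg))*downR(a)
def goc(c,Rt): go(np.array(c)-Rt.apply(CT),Rt)
E
python3 - <<'E'
from h import *
goc([.552,-.001,.26],downR(64))
goc([.552,-.001,.26],tilt(64))
E
```

```text
t 20.4 q [-0.23  0.48 -0.62  1.58  0.3   1.17 -0.78] w 0.202 F [-0.4 -0.4 -0.7]
pos [0.5397 0.3512 0.2112] dp [-13.764  -1.189  -0.906] ang [-2.000e-03  5.000e-03  6.713e+00] mm 346.1169764999056 deg 33.565970434644015
t 20.4 q [-0.23  0.48 -0.62  1.58  0.3   1.17 -0.78] w 0.202 F [-0.4 -0.4 -0.7]
pos [0.5397 0.3512 0.2112] dp [-13.476  -1.622  -1.045] ang [5.824 1.762 6.556] mm 340.3440352875079 deg 44.72143051659178
```

Emit:
jog_arm(dp=[[-0.6,-0.1,-0.5],[-1.8,-0.2,-0.9],[-3.4,-0.3,-0.9],[-5.0,-0.45,-0.9],[-6.6,-0.6,-0.9]], angular=[[0,0,0.4],[0,0,1.2],[0,0,2.2],[0,0,3.2],[0,0,4.2]], claw=[8,8,8,8,8])

```text
t: 20.9
eef_pos: [0.5463, 0.1831, 0.2339]
tool_rot: [0.0, 0.787, 0.617, -0.0]
contact_force: [1.0, 0.3, -0.7]
gripper_width: 0.202
```

Run:
```python
from h import *
goc([.552,-.001,.26],downR(64))
goc([.552,-.001,.26],tilt(64))
```

```text
t 20.9 q [-0.01  0.33 -0.53  1.72  0.18  1.14 -0.83] w 0.202 F [ 1.   0.3 -0.7]
pos [0.5463 0.1831 0.2339] dp [-6.785e+00  2.042e+00  2.000e-03] ang [-0.005  0.01   2.449] mm 177.14143744202147 deg 12.243330823139733
t 20.9 q [-0.01  0.33 -0.53  1.72  0.18  1.14 -0.83] w 0.202 F [ 1.   0.3 -0.7]
pos [0.5463 0.1831 0.2339] dp [-6.675  1.534 -0.137] ang [5.972 0.651 2.39 ] mm 171.25544987113673 deg 32.32774343449097
```

Emit:
jog_arm(dp=[[-1.4,0.4,0],[-2.8,0.7,0],[-4.2,1.0,-0.1],[-5.4,1.3,-0.1],[-6.3,1.5,-0.14]], angular=[[1,0.1,0.5],[2.2,0.2,0.9],[3.4,0.4,1.4],[4.6,0.5,1.9],[5.7,0.6,2.3]], claw=[8,8,8,8,8])

```text
t: 21.4
eef_pos: [0.5465, 0.02, 0.2378]
tool_rot: [-0.21, 0.819, 0.516, -0.133]
contact_force: [0.3, 0.9, -0.7]
gripper_width: 0.2
```

Emit:
jog_arm(dp=[[0,0,0],[0,0,0],[0,0,0],[0,0,0],[0,0,0]], angular=[[0,0,0],[0,0,0],[0,0,0],[0,0,0],[0,0,0]], claw=[8,8,8,8,8])

```text
t: 21.9
eef_pos: [0.5462, 0.0252, 0.2383]
tool_rot: [-0.208, 0.818, 0.52, -0.132]
contact_force: [-0.1, 0.4, -0.5]
gripper_width: 0.201
```

Run:
```python
from h import *
goc([.552,-.001,.235],tilt(64))
d={n:read_camera(n) for n in ("wrist","scene","top")}
cv2.imwrite("pics/w16.png",d["wrist"]["pixels"])
f=lambda i,x,y:cv2.resize(i[y:y+120,x:x+120],None,fx=3.3,fy=3.3,interpolation=cv2.INTER_CUBIC)
cv2.imwrite("pics/s16.png",np.hstack([f(d["scene"]["pixels"],280,80),f(d["top"]["pixels"],280,150)]))
```

```text
t 21.9 q [ 0.27  0.57 -0.43  1.45 -0.04  1.59 -0.58] w 0.201 F [-0.1  0.4 -0.5]
pos [0.5462 0.0252 0.2383] dp [-0.527  0.614  0.839] ang [0.291 0.074 0.172] mm 29.150225690902055 deg 1.731827697403935
```

View pics/w16.png

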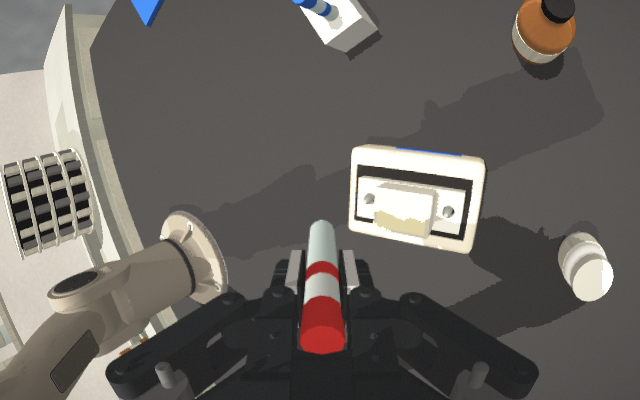

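View pics/s16.png

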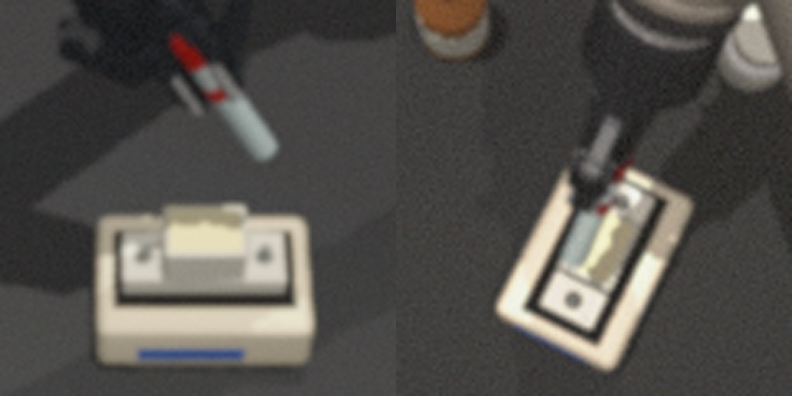

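Run:
```python
from h import *
goc([.552,-.001,.227],tilt(64))
```

```text
t 22.05 q [ 0.27  0.57 -0.43  1.45 -0.04  1.59 -0.58] w 0.2 F [ 0.3  0.6 -0.5]
pos [0.5464 0.0246 0.2379] dp [-0.505  0.745  1.115] ang [0.286 0.072 0.158] mm 35.816815543643955 deg 1.6743183737172849
```

Emit:
jog_arm(dp=[[-0.2,0.3,0.3],[-0.4,0.6,0.7],[-0.5,0.75,1.0],[-0.5,0.75,1.1],[-0.5,0.75,1.1]], angular=[[0.29,0.07,0.16],[0.29,0.07,0.16],[0.29,0.07,0.16],[0.29,0.07,0.16],[0.29,0.07,0.16]], claw=[8,8,8,8,8])

```text
t: 22.55
eef_pos: [0.5436, 0.0115, 0.2038]
tool_rot: [-0.22, 0.819, 0.511, -0.138]
contact_force: [0.1, -0.5, -0.3]
gripper_width: 0.201
```

Emit:
jog_arm(dp=[[0,0,0],[0,0,0],[0,0,0],[0,0,0],[0,0,0]], angular=[[0,0,0],[0,0,0],[0,0,0],[0,0,0],[0,0,0]], claw=[8,8,8,8,8])

```text
t: 23.05
eef_pos: [0.5443, 0.0114, 0.2045]
tool_rot: [-0.22, 0.819, 0.511, -0.137]
contact_force: [-0.1, -0.9, -0.2]
gripper_width: 0.197
```

Run:
```python
from h import *
import pickle
goc([.552,-.001,.225],tilt(64))
d={n:read_camera(n) for n in ("wrist","scene","top")};pickle.dump(d,open("c17.pkl","wb"))
p,r,s=cur();pickle.dump((p,r.as_quat()),open("p17.pkl","wb"))
cv2.imwrite("pics/w17.png",cv2.resize(d["wrist"]["pixels"][200:370,240:410],None,fx=3.3,fy=3.3,interpolation=cv2.INTER_CUBIC))
f=lambda i,x,y:cv2.resize(i[y:y+80,x:x+80],None,fx=5,fy=5,interpolation=cv2.INTER_CUBIC)
cv2.imwrite("pics/s17.png",np.hstack([f(d["scene"]["pixels"],310,90),f(d["top"]["pixels"],310,180)]))
```

```text
t 23.05 q [ 0.28  0.61 -0.42  1.47 -0.04  1.56 -0.57] w 0.197 F [-0.1 -0.9 -0.2]
pos [0.5443 0.0114 0.2045] dp [0.009 0.019 0.084] ang [-0.008 -0.003 -0.011] mm 2.1524036326029443 deg 0.06984248625833943
```

View pics/s17.png

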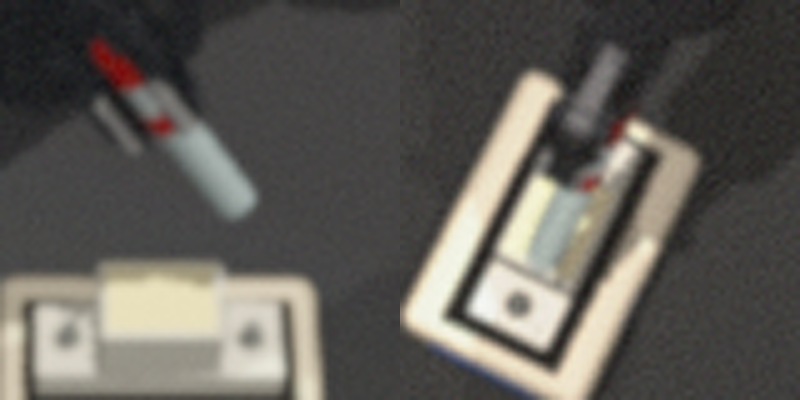

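View pics/w17.png

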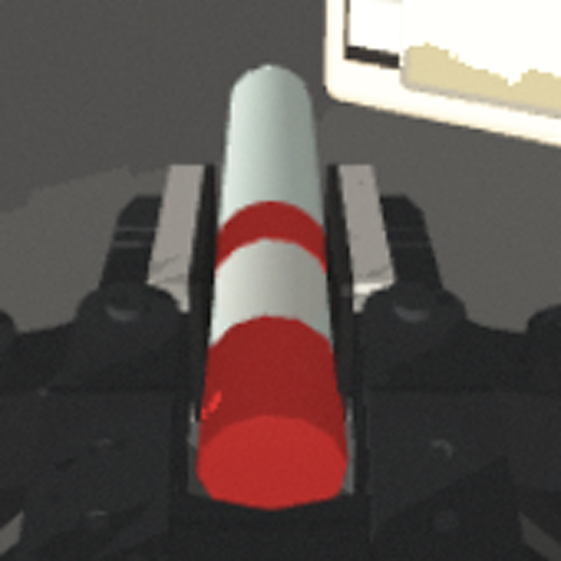

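```bash
cat > ov.py <<'E'
from h import *
import pickle,sys
def fproj(c,P):
    Rm=cv2.Rodrigues(c['rvec'])[0];K=c['camera_matrix'];q=Rm@P+np.ravel(c['tvec']);rr=np.hypot(q[0],q[1]);th=np.arctan2(rr,q[2])*K[0,0]
    return np.array([q[0]*th/rr+K[0,2],q[1]*th/rr+K[1,2]])
if __name__=="__main__":
    d=pickle.load(open("c17.pkl","rb"));p,q=pickle.load(open("p17.pkl","rb"));r=R.from_quat(q)
    c=p+r.apply(CT);ax=-r.apply([0,0,1]);print("pred center",c,"axis",ax)
    for n,(x,y) in (("scene",(310,90)),("top",(310,180)),("wrist",(240,200))):
        k=3.3 if n=="wrist" else 5;w=170 if n=="wrist" else 80
        im=cv2.resize(d[n]["pixels"][y:y+w,x:x+w],None,fx=k,fy=k,interpolation=cv2.INTER_CUBIC)
        for s in (-.06,.006,.018,.038,.06):
            P=c+ax*s
            uv=fproj(d[n],P) if n=="wrist" else proj(d[n],P)[0]
            print(n,s,uv.round(1));cv2.circle(im,tuple(int(v) for v in (uv-[x,y])*k+k/2),4,(0,255,0),-1)
        cv2.imwrite(f"pics/ov_{n}.png",im)
    a=cv2.imread("pics/ov_scene.png");b=cv2.imread("pics/ov_top.png");cv2.imwrite("pics/ov1.png",np.hstack([a,b]))
E
python3 ov.py
```

```text
pred center [ 0.55243859 -0.00155362  0.22688608] axis [ 0.45003798 -0.21968209  0.86556663]
scene -0.06 [356.5 130.3]
scene 0.006 [343.2 113.4]
scene 0.018 [340.7 110.2]
scene 0.038 [336.4 104.7]
scene 0.06 [331.5  98.4]
top -0.06 [337.5 230.6]
top 0.006 [345.3 214.4]
top 0.018 [346.8 211.3]
top 0.038 [349.4 205.8]
top 0.06 [352.3 199.6]
wrist -0.06 [323.5 229. ]
wrist 0.006 [324.1 274.6]
wrist 0.018 [324.2 286.4]
wrist 0.038 [324.5 309.9]
wrist 0.06 [324.9 342.6]
```

View pics/ov1.png

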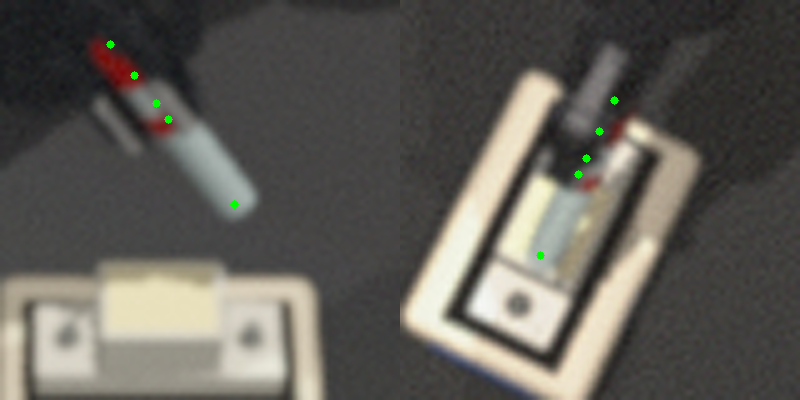

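View pics/ov_wrist.png

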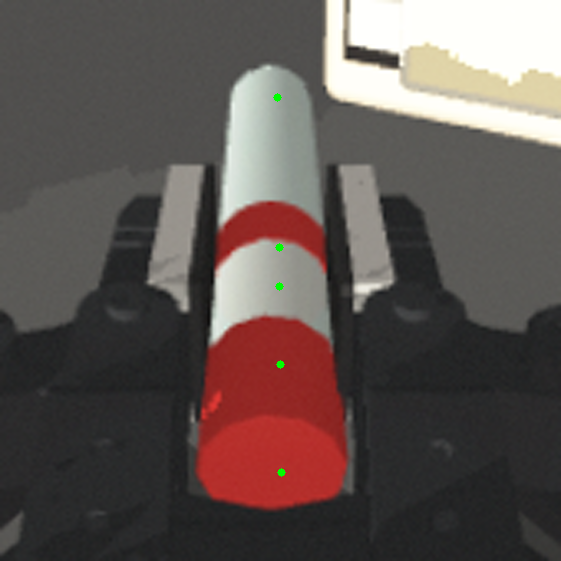

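Run:
```python
from h import *
from ov import fproj
import pickle
d=pickle.load(open("c17.pkl","rb"))
S=d["scene"]["pixels"].astype(int);T=d["top"]["pixels"].astype(int)
for n,I,(x0,x1,y0,y1),thr in (("scene",S,(342,364,113,137),100),("top",T,(333,350,214,236),90)):
    c=I[y0:y1,x0:x1]; m=((c[...,0]>=c[...,2]+4)&(c[...,1]>thr)).astype(np.uint8)
    k,l,st,ce=cv2.connectedComponentsWithStats(m);j=1+np.argmax(st[1:,4]);m=(l==j).astype(np.uint8)
    for r in m: print(''.join('#' if v else '.' for v in r))
    ys,xs=np.nonzero(m);pts=np.stack([xs+x0,ys+y0],1).astype(np.float32)
    vx,vy,cx,cy=cv2.fitLine(pts,cv2.DIST_L2,0,.01,.01).ravel();t=(pts-[cx,cy])@[vx,vy]
    w=(pts-[cx,cy])@[-vy,vx]
    print(n,st[j],"c",cx,cy,"dir",vx,vy,"ends",[cx+vx*t.min(),cy+vy*t.min()],[cx+vx*t.max(),cy+vy*t.max()],"width",w.min(),w.max())
```

```text
......................
......................
......................
.......###............
....#######...........
...#########..........
..###########.........
...##########.........
....##########........
....###########.......
.....##########.......
......##########......
.......###########....
.......###########....
........##########....
.........##########...
..........##########..
...........########...
...........########...
............######....
..............##......
......................
......................
......................
scene [  2   3  18  18 157] c 352.75797 124.248405 dir 0.63414896 0.7732109 ends [np.float32(346.48618), np.float32(116.60127)] [np.float32(359.069), np.float32(131.94339)] width -4.3497863 4.0943727
.................
.................
.................
.................
..........#......
.........##......
........#..##....
........##.......
.................
.................
.................
.................
.................
.................
.................
.................
.................
.................
.................
.................
.................
.................
top [8 4 5 4 8] c 342.625 219.75 dir 0.9373251 -0.34845608 ends [np.float32(340.78903), np.float32(220.43253)] [np.float32(344.62997), np.float32(219.00464)] width -1.509648 1.0619144
```

Run:
```python
from h import *
from ov import fproj
import pickle
d=pickle.load(open("c17.pkl","rb"));p,q=pickle.load(open("p17.pkl","rb"));r=R.from_quat(q)
T=d["top"]["pixels"].astype(int)
for y in (218,221,224,227,230,232,234): print(y,[(tuple(T[y,x])) for x in range(334,348)])
c=p+r.apply(CT)
t=np.linspace(0,2*np.pi,72)
for n in ("scene","top"):
    rim=np.array([c+r.apply([.009*np.cos(a),.009*np.sin(a),.06]) for a in t]);uv=proj(d[n],rim)
    a0=proj(d[n],c+r.apply([0,0,.06]))[0];a1=proj(d[n],c+r.apply([0,0,.0]))[0];u=(a0-a1)/np.linalg.norm(a0-a1)
    print(n,"foot c",a0,"dir",u,"rim max along",((uv-a0)@u).max(), "end",a0+u*((uv-a0)@u).max(),"halfwidth",((uv-a0)@[-u[1],u[0]]).max())
```

```text
218 [(np.int64(115), np.int64(128), np.int64(133)), (np.int64(175), np.int64(196), np.int64(203)), (np.int64(205), np.int64(234), np.int64(236)), (np.int64(212), np.int64(241), np.int64(243)), (np.int64(212), np.int64(243), np.int64(245)), (np.int64(197), np.int64(236), np.int64(238)), (np.int64(176), np.int64(209), np.int64(209)), (np.int64(162), np.int64(175), np.int64(169)), (np.int64(157), np.int64(164), np.int64(154)), (np.int64(146), np.int64(150), np.int64(142)), (np.int64(140), np.int64(145), np.int64(141)), (np.int64(133), np.int64(140), np.int64(147)), (np.int64(122), np.int64(124), np.int64(142)), (np.int64(109), np.int64(117), np.int64(142))]
221 [(np.int64(193), np.int64(222), np.int64(228)), (np.int64(209), np.int64(240), np.int64(242)), (np.int64(210), np.int64(241), np.int64(242)), (np.int64(201), np.int64(237), np.int64(239)), (np.int64(187), np.int64(225), np.int64(225)), (np.int64(171), np.int64(192), np.int64(190)), (np.int64(163), np.int64(171), np.int64(165)), (np.int64(172), np.int64(178), np.int64(168)), (np.int64(174), np.int64(182), np.int64(170)), (np.int64
[... 3160 characters left out ...]
)), (np.int64(168), np.int64(184), np.int64(185)), (np.int64(137), np.int64(158), np.int64(166)), (np.int64(122), np.int64(145), np.int64(153)), (np.int64(120), np.int64(147), np.int64(157)), (np.int64(121), np.int64(145), np.int64(152)), (np.int64(123), np.int64(140), np.int64(145)), (np.int64(101), np.int64(108), np.int64(112)), (np.int64(67), np.int64(70), np.int64(75))]
scene foot c [356.45761185 130.34088343] dir [0.61516598 0.78839762] rim max along 2.790635384721145 end [358.17431581 132.54101374] halfwidth 3.9674853351285173
top foot c [337.51257412 230.64086769] dir [-0.43104471  0.90233057] rim max along 2.9854972287701314 end [336.22569133 233.3347731 ] halfwidth 3.761603542280663
```

Run:
```python
from h import *
import pickle
d=pickle.load(open("c17.pkl","rb"))
a,_=tri(d["scene"],(358.17,132.54),d["top"],(336.23,233.33));b,e=tri(d["scene"],(359.07,131.94),d["top"],(336.8,233.4))
print(a,b,b-a,e)
# same for the window, all from scene/top: body top corners z=.105 handled earlier
```

```text
[0.52055331 0.01374322 0.16651308] [0.51933408 0.0132334  0.16801021] [-0.00121923 -0.00050982  0.00149713] 0.0007794058752605065
```

The tube's predicted pose agrees with scene, top and wrist to about 1–2 mm, so only a ~2 mm lowering is left. I'll do that, settle, and re-check.

Emit:
jog_arm(dp=[[0.01,0.03,0.05],[0.01,0.03,0.09],[0.01,0.03,0.09],[0.01,0.03,0.09],[0.01,0.03,0.09]], angular=[[0,0,0],[0,0,0],[0,0,0],[0,0,0],[0,0,0]], claw=[8,8,8,8,8])

```text
t: 23.7
eef_pos: [0.5439, 0.0118, 0.2021]
tool_rot: [-0.22, 0.819, 0.511, -0.137]
contact_force: [1.0, -0.6, -1.1]
gripper_width: 0.198
```

Emit:
jog_arm(dp=[[0,0,0],[0,0,0],[0,0,0],[0,0,0],[0,0,0]], angular=[[0,0,0],[0,0,0],[0,0,0],[0,0,0],[0,0,0]], claw=[8,8,8,8,8])

```text
t: 24.2
eef_pos: [0.5439, 0.0118, 0.202]
tool_rot: [-0.22, 0.819, 0.511, -0.137]
contact_force: [-0.3, 0.6, -0.8]
gripper_width: 0.201
```

Run:
```python
from h import *
goc([.552,-.001,.225],tilt(64))
p,r,s=cur();print("centre",p+r.apply(CT),"tilt",np.degrees(np.arccos(-r.apply([0,0,1])[2])),"jv",np.abs(s["joint_vel"]).max())
c=read_camera("scene")["pixels"];cv2.imwrite("pics/s18.png",c)
```

```text
t 24.2 q [ 0.28  0.61 -0.42  1.47 -0.04  1.55 -0.57] w 0.201 F [-0.3  0.6 -0.8]
pos [0.5439 0.0118 0.202 ] dp [ 0.002 -0.013 -0.014] ang [-0.012 -0.002 -0.013] mm 0.468728156809718 deg 0.08727500897195034
centre [ 0.55208008 -0.00111378  0.22453754] tilt 30.059644464363245 jv 0.002074374943761378
```

View pics/s18.png

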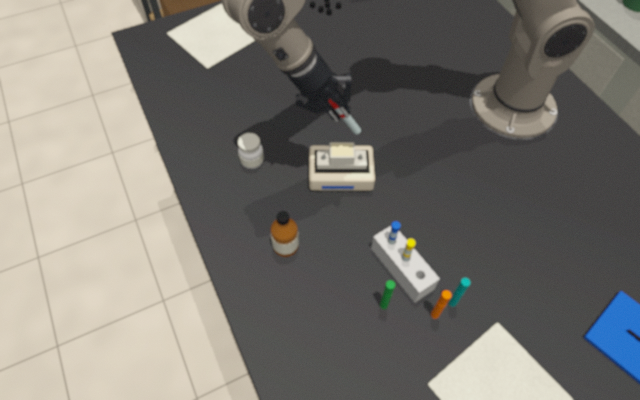

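The picture shows the tube held cap-up above the seated block (≈(342,157)). Blue and yellow are still in the rack, and the bottle, jar and decoys haven't moved. Handing in.

```bash
python3 -c "
from station import *
print(hand_in())"
```

```text
the job is handed in; nothing more can be done
None
```

The white light block is seated on the base and released, and the red-capped tube is held over the light window. I handed the job in at about 24 s of the 54 s.

- **Light block:** the scene and wrist pictures show a peg tip in each hole and even rubber margins around the block. The last scene picture still shows it in place.
- **Red tube:** the arm's reading puts its middle at (0.552, -0.001, 0.2245) m, against a target of (0.552, -0.001, 0.225) m. It leans 30.1° along the block's length, cap end up and away from the robot. The arm was still, and the measured contact force was only noise.
- **Other things:** in the last picture the blue and yellow tubes are in the rack, and the bottle, jar and look-alikes stand where they started.

**What disagreed:**
- **Fingertip offset:** the real fingertips sit about 33–36 mm behind the reported tool point. My first try at gripping the block therefore closed in the air above it. I found the offset by pressing lightly on the block's top (about 22 N) and corrected the later grasps for it.
- **Tube position:** before the final 2 mm lowering, the camera check put the tube's foot about 2 mm from where the arm's reading predicted. That is about the accuracy of the camera calibration. I did not measure it again with the cameras after that move.

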